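# Gauge the hidden gap of a bench sander with stepped leaves

## Task

Use the three gauge leaves lying on the bench sander's bed to find the gap under the pressure shoe hidden beneath its hood: starting with the thinnest, slide one leaf at a time, flat on the bed and nose first, under the hood until its handle meets the hood's front or it binds on the shoe; feel for it gently and never force it, and draw each leaf clear of the hood before trying the next thicker one, stopping at the first that binds. Then slide the thickest leaf that did go in back in until its handle meets the hood, and leave it there with the other two lying flat on the bench or the bed, clear of the hood. Leave the paint can, tape roll and jar where they are.

Things in the scene. Friction and masses are not known exactly. Their poses are not given: they have to be found in the camera images.
- sander: bench sander, fixed, pose differs each time: steel bed 310 mm (x) by 360 mm, top 20 mm above the bench, and a green hood over its rear half. Origin on the bench below the middle of the hood's front face; x = feed direction, into the hood, z up. Open bed x -175 to 0 mm. Hood x 0 to 130 mm: upright front, underside 24 mm and top 75 mm above the bed; mouth 320 mm wide, y -160 to +160
- lip (a point): point on top of the bed (20 mm above the bench) below the middle of the hood's front face; axes as sander. Pushing a leaf against the shoe or the hood with more than 25 N counts as forcing
- shoe_front (a point): point on the bed below the shoe's front edge, 18 mm inside the hood; axes as sander. The rigid steel shoe spans the mouth, x 18 to 53 mm, square-edged. Its gap over the bed is set anew each time, 9 to 15 mm, even across, not visible: the 8 mm leaf passes, the 16 mm one never. Too thick a leaf stops with its nose here, or jams a little further in; one that fits goes in 65 mm
- leaf_thin: thinnest gauge leaf: aluminium blade 8 mm thick, 30 wide, 119 long, with an upright wooden handle 14 mm wide, 54 long, its top 48 mm above the underside. Origin on the underside below the grip; x points to the nose, z up. Tail of blade and handle at x -22 mm, handle front at +32, nose at +97. 0.1 to 0.35 kg. Starts flat on the bed before the hood
- leaf_mid: middle gauge leaf: aluminium blade 12 mm thick, 40 wide, 119 long, with an upright wooden handle 14 mm wide, 54 long, its top 48 mm above the underside. Origin on the underside below the grip; x points to the nose, z up. Tail of blade and handle at x -22 mm, handle front at +32, nose at +97. 0.1 to 0.35 kg. Starts flat on the bed before the hood
- leaf_thick: thickest gauge leaf: aluminium blade 16 mm thick, 50 wide, 119 long, with an upright wooden handle 14 mm wide, 54 long, its top 48 mm above the underside. Origin on the underside below the grip; x points to the nose, z up. Tail of blade and handle at x -22 mm, handle front at +32, nose at +97. 0.1 to 0.35 kg. Starts flat on the bed before the hood
- paint_can: bystander: closed paint can, 84 mm across, 100 mm tall, origin under its centre
- tape_roll: bystander: roll of tape lying flat, 96 mm across, 24 mm high, origin under its centre
- pencil_jar: bystander: glass jar, 72 mm across, 90 mm tall, origin under its centre
There are look-alikes about, which are no part of the job. Leave any pink or purple look-alike of the leaf_thick alone.

How it is judged:
On the way, in this order (a step that is already met when the one before it is completed fails the run):
1. the thin leaf has been slid in until its handle meets the hood (z of leaf_thin_nose in the frame of lip between 0.001 and 0.016 m and y of leaf_thin_nose in the frame of lip between -0.16 and 0.16 m and x of leaf_thin_handle_front in the frame of lip between -0.006 and 0.004 m and angle between leaf_thin's own z axis and vertical below 0.12 rad), for 0.1 s.
2. with the thin leaf drawn clear, the middle leaf has been tried: it binds on the shoe (gap narrower than 12 mm) or goes in until its handle meets the hood ((x of leaf_thin_nose in the frame of lip below 0 m or y of leaf_thin_nose in the frame of lip below -0.18 m or y of leaf_thin_nose in the frame of lip above 0.18 m) and ((height (world z) of shoe_c0 below 0.0428 m and (contact force between leaf_mid and shoe_c0 above 1.5 N and x of leaf_mid_nose in the frame of lip above 0.008 m and x of leaf_mid_handle_front in the frame of lip below -0.01 m)) or (height (world z) of shoe_c0 above 0.0412 m and (z of leaf_mid_nose in the frame of lip between 0.001 and 0.016 m and y of leaf_mid_nose in the frame of lip between -0.16 and 0.16 m and x of leaf_mid_handle_front in the frame of lip between -0.006 and 0.004 m and angle between leaf_mid's own z axis and vertical below 0.12 rad)))), for 0.1 s.
3. with the middle leaf drawn clear: if it bound, the thin leaf is back in; if it went in, the thick leaf has been tried and binds on the shoe ((x of leaf_mid_nose in the frame of lip below 0 m or y of leaf_mid_nose in the frame of lip below -0.18 m or y of leaf_mid_nose in the frame of lip above 0.18 m) and ((height (world z) of shoe_c0 below 0.0428 m and (z of leaf_thin_nose in the frame of lip between 0.001 and 0.016 m and y of leaf_thin_nose in the frame of lip between -0.16 and 0.16 m and x of leaf_thin_handle_front in the frame of lip between -0.006 and 0.004 m and angle between leaf_thin's own z axis and vertical below 0.12 rad)) or (height (world z) of shoe_c0 above 0.0412 m and (x of leaf_thin_nose in the frame of lip below 0 m or y of leaf_thin_nose in the frame of lip below -0.18 m or y of leaf_thin_nose in the frame of lip above 0.18 m) and (contact force between leaf_thick and shoe_c0 above 1.5 N and x of leaf_thick_nose in the frame of lip above 0.008 m and x of leaf_thick_handle_front in the frame of lip below -0.01 m)))), for 0.1 s.
At the end, for the whole second after the job is handed in: the thickest leaf that fits (thin if the gap is under 12 mm, else middle; either within 0.8 mm of 12) lies flat on the bed, handle front within 6 mm of the hood; the other two lie flat on bench or bed, noses outside the hood; all at rest (((height (world z) of shoe_c0 below 0.0428 m and (z of leaf_thin_nose in the frame of lip between 0.001 and 0.016 m and y of leaf_thin_nose in the frame of lip between -0.16 and 0.16 m and x of leaf_thin_handle_front in the frame of lip between -0.006 and 0.004 m and angle between leaf_thin's own z axis and vertical below 0.12 rad) and ((x of leaf_mid_nose in the frame of lip below 0 m or y of leaf_mid_nose in the frame of lip below -0.18 m or y of leaf_mid_nose in the frame of lip above 0.18 m) and angle between leaf_mid's own z axis and vertical below 0.12 rad and height (world z) of leaf_mid between -0.003 and 0.03 m) and ((x of leaf_thick_nose in the frame of lip below 0 m or y of leaf_thick_nose in the frame of lip below -0.18 m or y of leaf_thick_nose in the frame of lip above 0.18 m) and angle between leaf_thick's own z axis and vertical below 0.12 rad and height (world z) of leaf_thick between -0.003 and 0.03 m)) or (height (world z) of shoe_c0 above 0.0412 m and (z of leaf_mid_nose in the frame of lip between 0.001 and 0.016 m and y of leaf_mid_nose in the frame of lip between -0.16 and 0.16 m and x of leaf_mid_handle_front in the frame of lip between -0.006 and 0.004 m and angle between leaf_mid's own z axis and vertical below 0.12 rad) and ((x of leaf_thin_nose in the frame of lip below 0 m or y of leaf_thin_nose in the frame of lip below -0.18 m or y of leaf_thin_nose in the frame of lip above 0.18 m) and angle between leaf_thin's own z axis and vertical below 0.12 rad and height (world z) of leaf_thin between -0.003 and 0.03 m) and ((x of leaf_thick_nose in the frame of lip below 0 m or y of leaf_thick_nose in the frame of lip below -0.18 m or y of leaf_thick_nose in the frame of lip above 0.18 m) and angle between leaf_thick's own z axis and vertical below 0.12 rad and height (world z) of leaf_thick between -0.003 and 0.03 m))) and linear speed of each of leaf_thin, leaf_mid, leaf_thick below 0.02 m/s); the robot touches nothing.
It fails at once if a leaf is pushed against the shoe or the hood with more than 25 N (contact force between any of leaf_thin, leaf_mid, leaf_thick and sander_c1 above 25 N or contact force between any of leaf_thin, leaf_mid, leaf_thick and shoe_c0 above 25 N).
It fails at once if the thick leaf is tried on the shoe although the middle one cannot pass (height (world z) of shoe_c0 below 0.0412 m and contact force between leaf_thick and shoe_c0 above 1.5 N).
It fails at once if the robot pushes on the sander with more than 25 N (contact force between any of the fingers, the arm and sander above 25 N).
It fails at once if a bystander is shoved by more than 20 mm or tipped (distance of any of paint_can, tape_roll, pencil_jar from where it was at the start of the episode above 0.02 m or angle between any of paint_can, tape_roll, pencil_jar's own z axis and vertical above 0.3 rad).
It also fails if it takes over 72 s, if anything falls off the work surface, if the arm or the gripper's body presses on something with over 40 N, if the wrist force passes 120 N, or if a joint passes its speed limit or range.

## Robot

A 6-joint arm with a two-finger parallel gripper is mounted at the origin on the work surface. World frame = base frame: x ahead of the robot, y to its left, z up, the work surface at z = 0. Lengths are in m, angles in rad, forces in N, time in s.
With the tool pointing down it reaches from about 0.25 to 0.85 m from the base axis. Payload 12.5 kg.
Tool frame: the origin (TCP) lies on the centre line of the jaws, within the pads' length; the fingertips stand 8 mm ahead of it and the grasp point (between the pads) lies 11 mm behind it; z points along the fingers, y is the line along which they close (so a half turn about z gives the same grasp; the last joint's range is limited). The gripper opens to 93 mm and grips with 3 to 60 N. Pads are 15 mm wide; open, the fingers measure 128 mm over their backs; the gripper's body (75 mm by 188 mm) begins 65 mm behind the grasp point.
Start: joints at [1.184, 0.351, 1.652, -0, 1.139, -0.085], TCP at [0.163, 0.525, 0.191] pointing down, gripper open.
Joint ranges: [-2.75, 2.75], [-0.79, 2.1], [0.01, 2.65], [-1.57, 4.71], [0.07, 3.14], [-2.87, 2.87]. Speed limits (rad/s): [2.22, 2.22, 2.79, 3.14, 3.14, 3.14].

## Interface

Orientations are given as a unit quaternion [w, x, y, z].
In Python, from station import ctrl, cams, order gives the robot as it stands.
- The arm moves only by the tool send_rows, never from a script. Its argument "deltas" is a list of rows, each a list of 2 entries, a list of its own where there are three numbers: the shift along the tool's x, y, z in mm, then the turn, a rotation vector about the tool's x, y, z in degrees. A call has 1 to 20 rows; each row shifts and turns the commanded pose from where the row before left it, along the tool's axes as they then stand; what a row does not reach is not made up. A row lasts 1/10 s, in which the tool goes at most 50 mm and 8.59 degrees, less where a joint would pass 70% of its speed; a pose out of reach is approached as far as the arm can. A call is refused whole if a number of a shift passes 50 or a number of a turn 8.59, either way. A call with a gripper value outside its range is refused whole. "jaw" is the opening, from -1 (shut) to 1 (fully open), set as the call begins (left out, the last holds). The fingers move at their own pace and stop on an object; "grip_force" is the grip in N (left out, the last holds). Time passes only in rows, so rows that do not move let the fingers close. It gives the time, the measured TCP pose, the force, the opening and the grip force at its end, in the units of the state.
- ctrl.observe(): the state, without advancing time (a new reading comes with each control period).
- cams.capture(name): name is "scene" or "top" or "wrist"; returns a dict with "pixels" (400x640x3 uint8, blue, green, red), "mtx" (3x3 intrinsics, pixels), "eye" and "rotation" of the camera in the world; the wrist camera has in their place "T_tool_cam" (4x4, takes a point from camera to tool coordinates, whose origin is the TCP and whose axes are the flange's). Camera axes: x right, y up, looking along -z (the intrinsics and any distortion apply to the point x, -y, -z); pixel columns grow to the right and rows downward; lengths in m; the calibration is good to about 2 mm. A picture is of the moment at which its call begins: read the wrist's pose just before it. There is no depth.
- order.hand_in(): hands the job in; it is judged then, once.
The state is a dict: "clock": time; "q": joint angles; "qvel": joint speeds; "tau": joint torques, N m; "tool_pos": TCP position; "orientation": TCP orientation; "wrist_force": force on the tool from outside, world axes, zero at the start; "wrist_torque": the same for the moment, N m; "grip_width": finger opening in m; "grip_force": force on a finger pad.
Only numpy, scipy, OpenCV 4.12 (cv2) and the standard library are available. Lean on these libraries where they do the work, as an engineer would, in place of code of your own. Each camera call takes 0.05 s, during which the arm holds its last target. There are 200 camera calls.

## Working session

There is one attempt and no reset: what is moved stays moved. The work goes in short steps, Python scripts to look and compute and a tool call to move; the robot and the scene stay as the last step left them, time stands still between calls to the robot, and variables do not carry over. Pictures are saved under pics/ and viewed, at most 10 in all, crops included, and the job is handed in when it is done.

Besides the shell and the picture viewer there is one more tool, called after "Emit:" as name([rows], argument=value, ...), one row to a line, values as JSON. send_rows: Moves the arm, as the interface text tells. Its arguments: {"type":"object","properties":{"deltas":{"type":"array","items":{"type":"array"}},"jaw":{"type":"number"},"grip_force":{"type":"number"}},"required":["deltas"]}

```bash
ls; mkdir -p pics
python3 - <<'E'
from station import ctrl,cams
import cv2
s=ctrl.observe();print({k:s[k] for k in('clock','tool_pos','orientation','grip_width','wrist_force')})
for n in('scene','top'):
    c=cams.capture(n);cv2.imwrite(f'pics/{n}0.png',c['pixels']);print(n,c['mtx'],c['eye'],c['rotation'])
E
```

```text
pics
{'clock': 0.0, 'tool_pos': array([0.16329421, 0.52480059, 0.1905936 ]), 'orientation': array([-1.43273475e-04,  1.50288874e-01,  9.88641949e-01, -5.74564508e-04]), 'grip_width': 0.09310140353202621, 'wrist_force': array([-0.49027034, -0.47118782, -0.77500285])}
scene [[416.1712428    0.         325.1962564 ]
 [  0.         416.1712428  201.52056912]
 [  0.           0.           1.        ]] [1.00932001 0.40535321 1.08116305] [0.42550581 0.1184153  0.24894783 0.86194408]
top [[390.20367037   0.         316.18285808]
 [  0.         390.20367037 198.53142701]
 [  0.           0.           1.        ]] [ 0.27497931 -0.01616201  1.07894173] [-0.6954585  -0.07084397  0.07501854  0.71111942]
```

View pics/scene0.png

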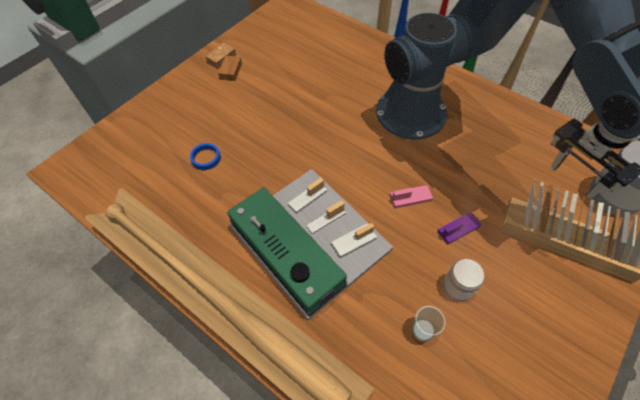

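View pics/top0.png

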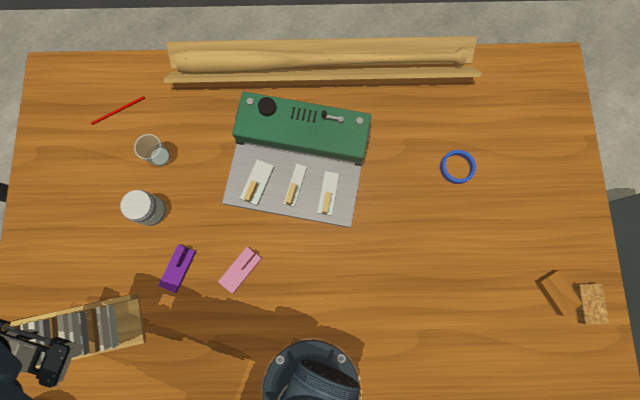

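The top view shows the sander with its hood at about (302,125). On the bed are three leaves, near (257,181), (295,185) and (328,193). The pink (240,270) and purple (177,268) look-alikes lie off the bed and stay untouched. Next I'll enlarge the bed to tell the three widths apart.

```bash
cat > h.py <<'E'
import numpy as np,cv2
from scipy.spatial.transform import Rotation as R
from station import ctrl,cams
def rot(q): q=np.asarray(q); return R.from_quat(np.r_[q[1:],q[0]]).as_matrix() if q.size==4 else q
def shot(n):
    s=ctrl.observe();c=cams.capture(n)
    if n=='wrist':
        T=c['T_tool_cam'];Rt=rot(s['orientation']);c['R']=Rt@T[:3,:3];c['eye']=s['tool_pos']+Rt@T[:3,3]
    else:c['R']=rot(c['rotation'])
    return c
def pix(c,u,v,z):
    d=np.linalg.solve(c['mtx'],[u,v,1]);d=c['R']@[d[0],-d[1],-d[2]]
    return c['eye']+d*(z-c['eye'][2])/d[2]
def proj(c,p):
    k=c['R'].T@(np.asarray(p)-c['eye']);k=c['mtx']@[k[0],-k[1],-k[2]];return k[:2]/k[2]
def crop(c,x0,y0,w,h,f,name):
    cv2.imwrite('pics/'+name,cv2.resize(c['pixels'][y0:y0+h,x0:x0+w],None,fx=f,fy=f,interpolation=cv2.INTER_CUBIC))
E
python3 - <<'E'
from h import *
c=shot('top');crop(c,215,85,160,120+25,5,'a.png')
E
python3 -c "
import cv2;i=cv2.imread('pics/a.png');print(i.shape);cv2.imwrite('pics/b.png',i[200:725])"
```

```text
(725, 800, 3)
```

View pics/b.png

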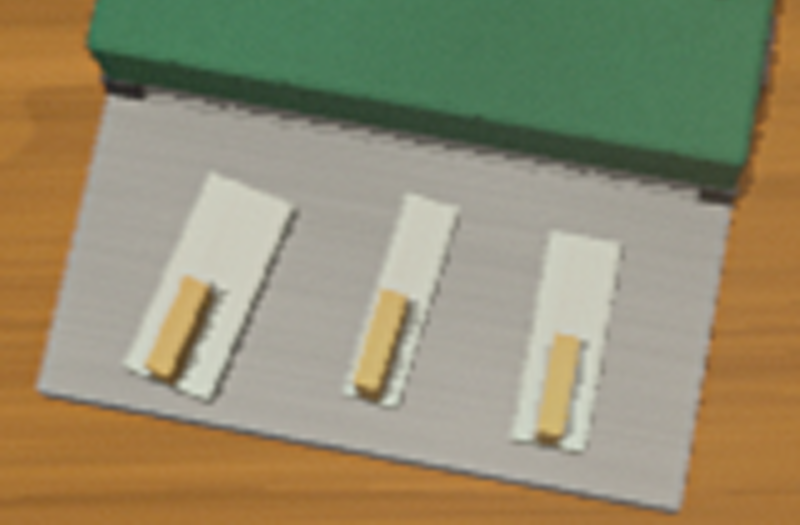

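Left (wide, crop 210,290) is leaf_thick, centre (narrow, 400,300) is leaf_thin and right (565,340) is leaf_mid. All three are white and on the bed.

Run:
```python
from h import *
c=shot('top')
P=lambda x,y,z:pix(c,215+x/5,125+y/5,z)
a=P(37,392,.02);b=P(680,510,.02);d=(a-b)/np.linalg.norm(a-b)
f=np.array([d[1],-d[0],0]);print('front',a,b,np.linalg.norm(a-b),'feed yaw',np.degrees(np.arctan2(f[1],f[0])))
lip=(a+b)/2+.175*f;print('lip',lip)
for n,q in{'h1':P(90,50,.095),'h2':P(745,165,.095)}.items():
    print(n,q,(q-lip)@f,(q-lip)@d)
L={'thick':[(210,172),(293,207),(210,402),(123,368),.036,(193,280,170,378)],'thin':[(405,193),(460,206),(398,406),(343,396),.028,(393,293,368,393)],'mid':[(550,231),(620,243),(583,452),(512,440),.032,(566,337,549,441)]}
for n,l in L.items():
    p=[P(*k,l[4]) for k in l[:4]]
    nose=(p[0]+p[1])/2;tail=(p[2]+p[3])/2;x=nose-tail;ln=np.linalg.norm(x);x/=ln
    o=tail+.022*x
    h=l[5];h1=P(h[0],h[1],.068);h2=P(h[2],h[3],.068)
    print(n,'o',o,'yaw',np.degrees(np.arctan2(x[1],x[0])),'len',ln,'w',np.linalg.norm(p[0]-p[1]),'nose in sander',(nose-lip)@f,(nose-lip)@d)
    print('   handle mid',(h1+h2)/2,np.linalg.norm(h1-h2))
```

```text
front [0.48882478 0.23440451 0.02      ] [ 0.41536738 -0.11828479  0.02      ] 0.3602578659750595 feed yaw -11.765246673580393
lip [0.62341955 0.02237696 0.02      ]
h1 [0.65900517 0.19338473 0.095     ] -3.086428897395438e-05 0.1746711006659847
h2 [ 0.58751783 -0.15280348  0.095     ] 0.000572223040687117 -0.17882056241305547
thick o [0.50826319 0.15182667 0.036     ] yaw -22.61503077868128 len 0.11915855234987048 w 0.05091385322214255 nose in sander -0.04371040019750427 0.08496087496673439
   handle mid [0.51173026 0.14723439 0.068     ] 0.05443475565150171
thin o [0.49916972 0.04317528 0.028     ] yaw -17.35407209031591 len 0.11966403636562563 w 0.03178740309845919 nose in sander -0.028680535514348883 -0.014484833073994228
   handle mid [0.50180634 0.04161707 0.068     ] 0.055810523783780555
mid o [ 0.47192541 -0.0509144   0.032     ] yaw -11.581655819066393 len 0.11971479343495653 w 0.03948480015796687 nose in sander -0.03565286829844665 -0.1023284926907793
   handle mid [ 0.47487867 -0.05160061  0.068     ] 0.05677976628086302
```

```bash
cat >> h.py <<'E'
LIP=np.array([.6234,.0224,.02]);FY=-11.77
F=np.array([np.cos(np.radians(FY)),np.sin(np.radians(FY)),0]);D=np.array([-F[1],F[0],0])
def to(x,y,z,yaw):
    """tool-frame delta (mm) and turn about tool z (deg) so tool -x points along yaw"""
    s=ctrl.observe();Rt=rot(s['orientation']);dw=np.array([x,y,z])-s['tool_pos']
    cur=np.degrees(np.arctan2(-Rt[1,0],-Rt[0,0]))
    print('t',s['clock'],'pos',s['tool_pos'].round(4),'yaw',cur.round(2),'delta',(Rt.T@dw*1e3).round(1),'turn z',round(-(yaw-cur),2),'F',s['wrist_force'].round(1),'w',s['grip_width'].round(4))
E
python3 -c "
from h import *
to(.5005,.042,.10,-17.3)"
```

```text
Traceback (most recent call last):
  File "h.py", line 24, in to
    print('t',s['clock'],'pos',s['tool_pos'].round(4),'yaw',cur.round(2),'delta',(Rt.T@dw*1e3).round(1),'turn z',round(-(yaw-cur),2),'F',s['wrist_force'].round(1),'w',s['grip_width'].round(4))
                                                                                                                                                                       ^^^^^^^^^^^^^^^^^^^^^
AttributeError: 'float' object has no attribute 'round'
```

```bash
sed -i "s/s\['grip_width'\].round(4)/round(s['grip_width'],4)/" h.py
python3 -c "
from h import *
to(.5005,.042,.12,-17.3)"
```

```text
t 0.2 pos [0.1634 0.525  0.1908] yaw -17.29 delta [-465.5 -360.9   71. ] turn z 0.01 F [-0.4 -0.5  0.9] w 0.0929
```

Emit:
send_rows([
  [[-29,-22.5,0],[0,0,0]],
  [[-29,-22.5,0],[0,0,0]],
  [[-29,-22.5,0],[0,0,0]],
  [[-29,-22.5,0],[0,0,0]],
  [[-29,-22.5,0],[0,0,0]],
  [[-29,-22.5,0],[0,0,0]],
  [[-29,-22.5,0],[0,0,0]],
  [[-29,-22.5,0],[0,0,0]],
  [[-29,-22.5,9],[0,0,0]],
  [[-29,-22.5,9],[0,0,0]],
  [[-29,-22.5,9],[0,0,0]],
  [[-29,-22.5,9],[0,0,0]],
  [[-29,-22.5,9],[0,0,0]],
  [[-29,-22.5,9],[0,0,0]],
  [[-29,-22.5,9],[0,0,0]],
  [[-29,-22.5,8],[0,0,0]],
  [[0,0,0],[0,0,0]],
  [[0,0,0],[0,0,0]],
], jaw=0, grip_force=15)

```text
clock: 2.0
tool_pos: [0.4993, 0.0431, 0.1198]
orientation: [-0.001, 0.151, 0.989, -0.0]
wrist_force: [-0.2, 0.5, -0.8]
grip_width: 0.0467
grip_force: 0.0
```

```bash
python3 -c "
from h import *
to(.501,.0417,.049,-17.3)
c=shot('wrist');cv2.imwrite('pics/w1.png',c['pixels'])
for x in (.032,-.022):
  y=np.radians(-17.3);o=np.array([.4970,.0431,.068]);print(proj(c,o+x*np.array([np.cos(y),np.sin(y),0])))"
```

```text
t 2.0 pos [0.4993 0.0431 0.1198] yaw -17.38 delta [-2.2 -0.8 70.8] turn z -0.08 F [-0.2  0.5 -0.8] w 0.0467
[321.50271038 243.83427778]
[321.3783137  170.02883132]
```

View pics/w1.png

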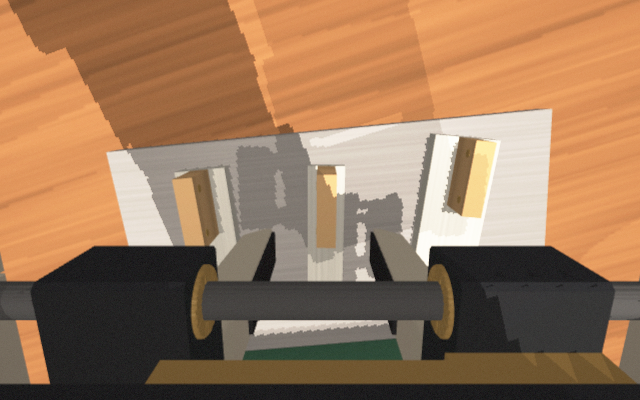

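The handle lies between the open fingers, at columns 316–337 and rows 168–247. The thin leaf is centred to about 2 mm, so I'll descend and grip.

Emit:
send_rows([
  [[-2,1,20],[0,0,0]],
  [[0,1,20],[0,0,0]],
  [[0,0,20],[0,0,0]],
  [[0,0,11],[0,0,0]],
  [[0,0,0],[0,0,0]],
])

```text
clock: 2.55
tool_pos: [0.501, 0.0455, 0.0484]
orientation: [-0.001, 0.15, 0.989, -0.0]
wrist_force: [-0.2, -0.4, 0.1]
grip_width: 0.0466
grip_force: 0.0
```

Emit:
send_rows([
  [[0,0,0],[0,0,0]],
  [[0,0,0],[0,0,0]],
  [[0,0,0],[0,0,0]],
  [[0,0,0],[0,0,0]],
  [[0,0,0],[0,0,0]],
], jaw=-1, grip_force=15)

```text
clock: 3.05
tool_pos: [0.5021, 0.0448, 0.0494]
orientation: [0.0, 0.15, 0.989, 0.0]
wrist_force: [0.6, -0.0, -0.3]
grip_width: 0.0108
grip_force: 0.0
```

```bash
python3 -c "
from h import *
s=ctrl.observe();p=s['tool_pos'];print((p-LIP)@F,(p-LIP)@D)
to(*p,FY);to(*(p+.026*F),FY)"
```

```text
-0.12329841071252089 -0.002832696407526647
t 3.05 pos [0.5021 0.0448 0.0494] yaw -17.3 delta [0. 0. 0.] turn z -5.53 F [ 0.6 -0.  -0.3] w 0.0108
t 3.05 pos [0.5021 0.0448 0.0494] yaw -17.3 delta [-25.9   2.5   0. ] turn z -5.53 F [ 0.6 -0.  -0.3] w 0.0108
```

Emit:
send_rows([
  [[0,0,0],[0,0,0]],
  [[0,0,0],[0,0,0]],
])

```text
clock: 3.25
tool_pos: [0.502, 0.0448, 0.0492]
orientation: [0.0, 0.15, 0.989, -0.0]
wrist_force: [0.3, -0.0, 0.7]
grip_width: 0.0003
grip_force: 0.0
```

```bash
python3 -c "
from h import *
c=shot('wrist')
a=cv2.resize(c['pixels'][100:400,120:520],None,fx=1,fy=1)
t=shot('top');b=cv2.resize(t['pixels'][125:225,215:375],(400,300),interpolation=cv2.INTER_CUBIC)
cv2.imwrite('pics/w2.png',np.hstack([a,b]));print(ctrl.observe())"
```

```text
{'clock': 3.35, 'q': array([-3.39457816e-03,  4.71567149e-01,  1.88563347e+00, -3.09290759e-05,
        7.84417881e-01, -1.27238337e+00]), 'qvel': array([ 0.00183433,  0.00119104,  0.00095608, -0.00053759, -0.00238358,
        0.00054583]), 'tau': array([-3.44719279e-03, -4.90046632e+01, -2.09780395e+01,  5.98126237e-03,
        8.07577930e-02,  4.93745188e-05]), 'tool_pos': array([0.50197066, 0.04478962, 0.0491249 ]), 'orientation': array([-1.11790739e-05,  1.50320869e-01,  9.88637262e-01, -1.27052318e-05]), 'wrist_force': array([ 1.10991401, -0.63130226, -0.47694431]), 'wrist_torque': array([0.01589159, 0.0883564 , 0.00964338]), 'grip_force': 0.0, 'grip_width': 0.0006201182141631433}
```

View pics/w2.png

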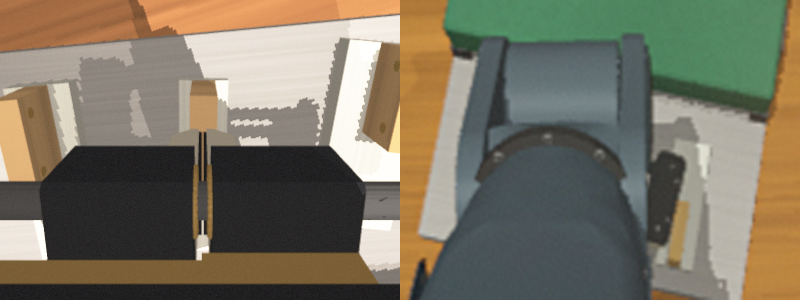

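```bash
python3 -c "
from h import *
c=shot('wrist');print(c['T_tool_cam'].round(3),c['eye'].round(3))
p=ctrl.observe()['tool_pos'];print('tcp',proj(c,p),'tip',proj(c,p-[0,0,.008]),'grasp',proj(c,p+[0,0,.011]))
y=np.radians(-17.3)
for z in(.028,.068):
  for x in (.097,.032,-.022):
    o=np.array([.4970,.0445,z]);print(z,x,proj(c,o+x*np.array([np.cos(y),np.sin(y),0])))
"
```

```text
[[ 0.     0.971  0.24   0.066]
 [ 1.    -0.     0.    -0.   ]
 [ 0.001  0.24  -0.971 -0.193]
 [ 0.     0.     0.     1.   ]] [0.439 0.064 0.242]
tcp [322.40123216 227.70483103] tip [322.40128672 223.28502294] grasp [322.40114994 234.36563742]
0.028 0.097 [319.76239162 346.22289245]
0.028 0.032 [319.63664167 257.64724166]
0.028 -0.022 [319.51839839 174.35914085]
0.068 0.097 [319.26618192 391.01358507]
0.068 0.032 [319.07429301 288.09269915]
0.068 -0.022 [318.8892744  188.85674216]
```

```bash
python3 -c "
from h import *
c=shot('wrist');t=shot('scene');print(proj(t,ctrl.observe()['tool_pos']))
a=cv2.resize(c['pixels'][170:350,255:390],(400,533),interpolation=cv2.INTER_CUBIC)
b=cv2.resize(t['pixels'][150:270,280:370],(400,533),interpolation=cv2.INTER_CUBIC)
cv2.imwrite('pics/w3.png',np.hstack([a,b]))"
```

```text
[336.12724573 208.20985884]
```

View pics/w3.png

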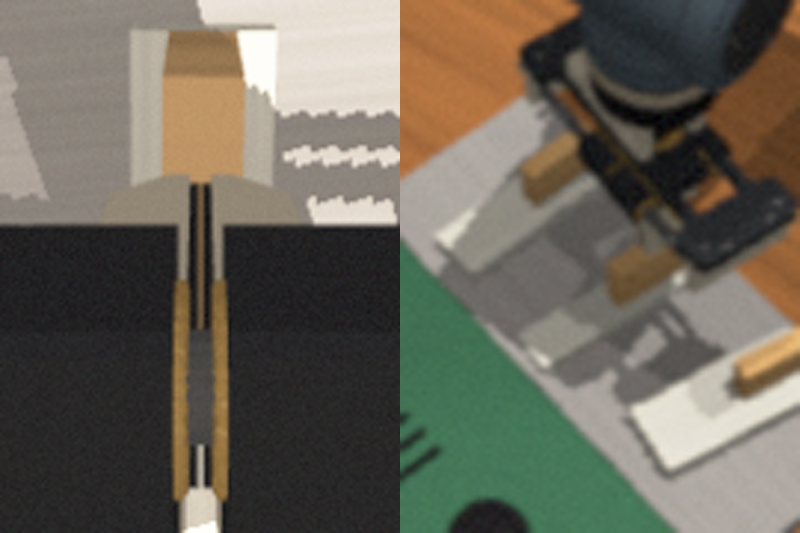

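The fingers closed fully without touching the handle: in both views they sit on top of it, so the tips are higher than I reckoned. I'll open, go lower in small steps and watch the force.

Emit:
send_rows([
  [[0,0,0],[0,0,0]],
  [[0,0,0],[0,0,0]],
  [[0,0,0],[0,0,0]],
  [[0,0,0],[0,0,0]],
  [[0,0,0],[0,0,0]],
  [[0,0,0],[0,0,0]],
], jaw=0)

```text
clock: 4.1
tool_pos: [0.502, 0.0448, 0.0491]
orientation: [0.0, 0.15, 0.989, 0.0]
wrist_force: [0.8, -0.0, -0.2]
grip_width: 0.0437
grip_force: 0.0
```

Emit:
send_rows([
  [[0,0,4],[0,0,0]],
  [[0,0,4],[0,0,0]],
  [[0,0,4],[0,0,0]],
  [[0,0,0],[0,0,0]],
])

```text
clock: 4.5
tool_pos: [0.5016, 0.0448, 0.0364]
orientation: [-0.001, 0.15, 0.989, -0.0]
wrist_force: [0.7, 0.8, -0.4]
grip_width: 0.0462
grip_force: 0.0
```

```bash
python3 -c "
from h import *
c=shot('wrist');t=shot('scene')
a=cv2.resize(c['pixels'][150:330,240:405],(400,436),interpolation=cv2.INTER_CUBIC)
b=cv2.resize(t['pixels'][165:255,290:372],(400,436),interpolation=cv2.INTER_CUBIC)
cv2.imwrite('pics/w4.png',np.hstack([a,b]));p=ctrl.observe()['tool_pos'];print(p,proj(t,p-[0,0,.008]),proj(c,p-[0,0,.008]))"
```

```text
[0.50187963 0.04475912 0.03695878] [336.03546942 211.72919055] [322.48841    224.04819741]
```

View pics/w4.png

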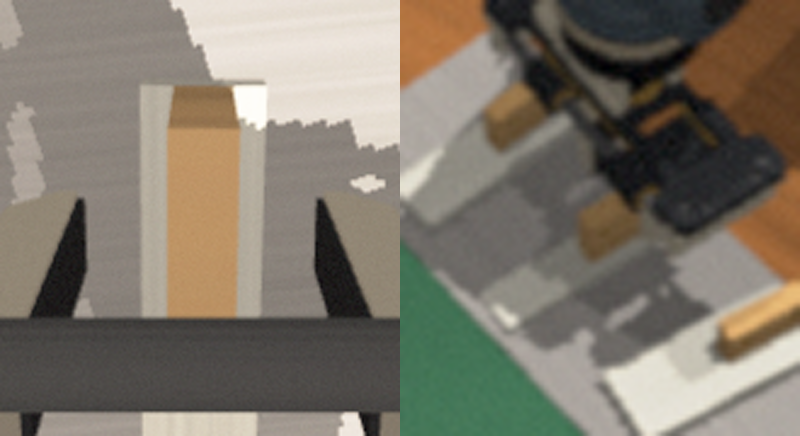

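Emit:
send_rows([
  [[0,0,2],[0,0,0]],
  [[0,0,0],[0,0,0]],
  [[0,0,0],[0,0,0]],
  [[0,0,0],[0,0,0]],
  [[0,0,0],[0,0,0]],
  [[0,0,0],[0,0,0]],
], jaw=-1, grip_force=15)

```text
clock: 5.2
tool_pos: [0.502, 0.0448, 0.0352]
orientation: [0.0, 0.15, 0.989, 0.0]
wrist_force: [-0.6, 0.5, 1.1]
grip_width: 0.0137
grip_force: 15.0
```

Emit:
send_rows([
  [[0,0,0],[0,0,-3]],
  [[0,0,0],[0,0,-2.5]],
  [[-5,0,0],[0,0,0]],
  [[-10,0,0],[0,0,0]],
  [[-10,0,0],[0,0,0]],
  [[-10,0,0],[0,0,0]],
  [[-5,0,0],[0,0,0]],
  [[0,0,0],[0,0,0]],
])

```text
clock: 6.0
tool_pos: [0.5422, 0.0364, 0.0352]
orientation: [0.001, 0.103, 0.995, 0.0]
wrist_force: [1.7, 0.1, 2.1]
grip_width: 0.0136
grip_force: 15.0
```

Emit:
send_rows([
  [[-5,0,0],[0,0,0]],
  [[-5,0,0],[0,0,0]],
  [[-5,0,0],[0,0,0]],
  [[-5,0,0],[0,0,0]],
  [[-5,0,0],[0,0,0]],
  [[-5,0,0],[0,0,0]],
  [[-5,0,0],[0,0,0]],
  [[-3,0,0],[0,0,0]],
  [[0,0,0],[0,0,0]],
])

```text
clock: 6.9
tool_pos: [0.5791, 0.0286, 0.0352]
orientation: [0.001, 0.103, 0.995, -0.0]
wrist_force: [0.8, -0.3, 1.1]
grip_width: 0.0138
grip_force: 15.0
```

```bash
cat >> h.py <<'E'
def st():
    s=ctrl.observe();p=s['tool_pos'];w=s['wrist_force'];print('t',s['clock'],'sander xy',((p-LIP)@F*1e3).round(1),((p-LIP)@D*1e3).round(1),'z',p[2].round(4),'Ffeed',(w@F).round(1),'Fy',(w@D).round(1),'Fz',w[2].round(1),'w',round(s['grip_width'],4));to(*p,FY)
E
python3 -c "from h import *;st()"
```

```text
t 6.9 sander xy -44.6 -2.9 z 0.0352 Ffeed 0.8 Fy -0.1 Fz 1.1 w 0.0138
t 6.9 pos [0.5791 0.0286 0.0352] yaw -11.8 delta [0. 0. 0.] turn z -0.03 F [ 0.8 -0.3  1.1] w 0.0138
```

Emit:
send_rows([
  [[-3,0,0],[0,0,0]],
  [[-3,0,0],[0,0,0]],
  [[-3,0,0],[0,0,0]],
  [[-1,0,0],[0,0,0]],
  [[-1,0,0],[0,0,0]],
  [[0,0,0],[0,0,0]],
], grip_force=8)

```text
clock: 7.5
tool_pos: [0.5892, 0.0266, 0.0351]
orientation: [0.0, 0.103, 0.995, -0.0]
wrist_force: [-1.0, 1.3, 2.2]
grip_width: 0.0136
grip_force: 8.0
```

Emit:
send_rows([
  [[-1,0,0],[0,0,0]],
  [[-1,0,0],[0,0,0]],
  [[0,0,0],[0,0,0]],
])

```text
clock: 7.8
tool_pos: [0.5913, 0.0262, 0.0351]
orientation: [0.0, 0.103, 0.995, -0.0]
wrist_force: [-0.3, 1.0, 1.1]
grip_width: 0.0139
grip_force: 8.0
```

Emit:
send_rows([
  [[-1,0,0],[0,0,0]],
  [[0,0,0],[0,0,0]],
])

```text
clock: 8.0
tool_pos: [0.5922, 0.026, 0.0351]
orientation: [0.0, 0.103, 0.995, 0.0]
wrist_force: [-1.2, 0.1, 1.9]
grip_width: 0.0139
grip_force: 8.0
```

```bash
python3 -c "from h import *;st()"
```

```text
t 8.0 sander xy -31.3 -2.8 z 0.0351 Ffeed -1.2 Fy -0.1 Fz 1.9 w 0.0139
t 8.0 pos [0.5922 0.026  0.0351] yaw -11.79 delta [0. 0. 0.] turn z -0.02 F [-1.2  0.1  1.9] w 0.0139
```

Emit:
send_rows([
  [[-1,0,0],[0,0,0]],
  [[0,0,0],[0,0,0]],
])

```text
clock: 8.2
tool_pos: [0.5932, 0.0258, 0.0351]
orientation: [0.0, 0.103, 0.995, 0.0]
wrist_force: [-1.4, 0.8, 2.1]
grip_width: 0.0139
grip_force: 8.0
```

Emit:
send_rows([
  [[-1,0,0],[0,0,0]],
  [[0,0,0],[0,0,0]],
])

```text
clock: 8.4
tool_pos: [0.5941, 0.0256, 0.0351]
orientation: [0.0, 0.103, 0.995, -0.0]
wrist_force: [-1.7, -0.4, 2.6]
grip_width: 0.0138
grip_force: 8.0
```

Emit:
send_rows([
  [[-1,0,0],[0,0,0]],
  [[0,0,0],[0,0,0]],
])

```text
clock: 8.6
tool_pos: [0.5941, 0.0256, 0.0351]
orientation: [-0.001, 0.103, 0.995, 0.0]
wrist_force: [-6.4, 1.0, 5.6]
grip_width: 0.0138
grip_force: 8.0
```

Contact: the feed force jumped at TCP x −29 mm, exactly where I predicted the handle would meet the hood. Next I'll draw the thin leaf out.

Emit:
send_rows([
  [[2,0,0],[0,0,0]],
  [[6,0,0],[0,0,0]],
  [[10,0,0],[0,0,0]],
  [[10,0,0],[0,0,0]],
  [[10,0,0],[0,0,0]],
  [[10,0,0],[0,0,0]],
  [[10,0,0],[0,0,0]],
  [[10,0,0],[0,0,0]],
  [[10,0,0],[0,0,0]],
  [[10,0,0],[0,0,0]],
  [[5,0,0],[0,0,0]],
  [[0,0,0],[0,0,0]],
], grip_force=15)

```text
clock: 9.8
tool_pos: [0.5035, 0.0446, 0.0357]
orientation: [0.001, 0.103, 0.995, 0.0]
wrist_force: [1.4, -0.1, 6.9]
grip_width: 0.014
grip_force: 15.0
```

Emit:
send_rows([
  [[0,0,0],[0,0,0]],
  [[0,0,0],[0,0,0]],
  [[0,0,0],[0,0,0]],
  [[0,0,0],[0,0,0]],
  [[0,0,-20],[0,0,0]],
  [[0,0,-30],[0,0,0]],
  [[0,0,0],[0,0,0]],
], jaw=0)

```text
clock: 10.5
tool_pos: [0.5056, 0.0444, 0.0879]
orientation: [0.002, 0.103, 0.995, 0.0]
wrist_force: [-0.4, 0.1, -0.5]
grip_width: 0.0465
grip_force: 0.0
```

```bash
python3 -c "
from h import *
st();to(.4725,-.0500,.086,-11.6)"
```

```text
t 10.5 sander xy -119.8 -2.5 z 0.0879 Ffeed -0.4 Fy -0.0 Fz -0.5 w 0.0465
t 10.5 pos [0.5056 0.0444 0.0879] yaw -11.79 delta [0. 0. 0.] turn z -0.02 F [-0.4  0.1 -0.5] w 0.0465
t 10.5 pos [0.5056 0.0444 0.0879] yaw -11.79 delta [ 13.2 -99.2   1.8] turn z -0.19 F [-0.4  0.1 -0.5] w 0.0465
```

Emit:
send_rows([
  [[3,-25,0],[0,0,0]],
  [[3,-25,0],[0,0,0]],
  [[3,-25,0],[0,0,0]],
  [[4,-24,0],[0,0,0]],
  [[0,0,0],[0,0,0]],
  [[0,0,20],[0,0,0]],
  [[0,0,20],[0,0,0]],
  [[0,0,12.5],[0,0,0]],
  [[0,0,0],[0,0,0]],
])

```text
clock: 11.4
tool_pos: [0.47, -0.0492, 0.0311]
orientation: [-0.002, 0.103, 0.995, 0.0]
wrist_force: [-0.9, -0.8, 0.6]
grip_width: 0.0466
grip_force: 0.0
```

```bash
python3 -c "
from h import *
st()
c=shot('wrist');t=shot('top')
a=cv2.resize(c['pixels'][100:350,200:560],None,fx=1.1,fy=1.1)
b=cv2.resize(t['pixels'][130:225,215:375],(400,275),interpolation=cv2.INTER_CUBIC)
cv2.imwrite('pics/w5.png',np.hstack([a,b]))"
```

```text
t 11.4 sander xy -135.6 -101.4 z 0.0311 Ffeed -0.7 Fy -1.0 Fz 0.6 w 0.0466
t 11.4 pos [ 0.47   -0.0492  0.0311] yaw -11.77 delta [0. 0. 0.] turn z -0.0 F [-0.9 -0.8  0.6] w 0.0466
```

View pics/w5.png

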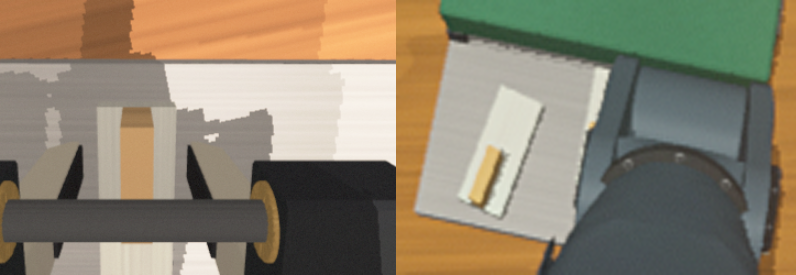

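The mid handle sits between the fingers, so I'll close on it. If it binds, I expect that near TCP x ≈ −82. If it goes in fully, TCP x should be ≈ −35.

Emit:
send_rows([
  [[0,0,0],[0,0,0]],
  [[0,0,0],[0,0,0]],
  [[0,0,0],[0,0,0]],
  [[0,0,0],[0,0,0]],
  [[0,0,0],[0,0,0]],
  [[-5,0,0],[0,0,0]],
  [[-8,0,0],[0,0,0]],
  [[-8,0,0],[0,0,0]],
  [[-8,0,0],[0,0,0]],
  [[-8,0,0],[0,0,0]],
  [[-5,0,0],[0,0,0]],
  [[0,0,0],[0,0,0]],
], jaw=-1, grip_force=10)

```text
clock: 12.7
tool_pos: [0.5131, -0.0587, 0.0326]
orientation: [0.001, 0.103, 0.995, -0.0]
wrist_force: [0.3, -0.3, -1.4]
grip_width: 0.0137
grip_force: 10.0
```

```bash
python3 -c "
from h import *
st()"
```

```text
t 12.7 sander xy -91.5 -101.9 z 0.0326 Ffeed 0.4 Fy -0.2 Fz -1.4 w 0.0137
t 12.7 pos [ 0.5131 -0.0587  0.0326] yaw -11.79 delta [0. 0. 0.] turn z -0.02 F [ 0.3 -0.3 -1.4] w 0.0137
```

Emit:
send_rows([
  [[-2,0,0],[0,0,0]],
  [[-2,0,0],[0,0,0]],
  [[-1,0,0],[0,0,0]],
  [[0,0,0],[0,0,0]],
])

```text
clock: 13.1
tool_pos: [0.5172, -0.0595, 0.0326]
orientation: [0.0, 0.103, 0.995, -0.0]
wrist_force: [-0.5, 1.0, -0.9]
grip_width: 0.014
grip_force: 10.0
```

Emit:
send_rows([
  [[-1,0,0],[0,0,0]],
  [[-1,0,0],[0,0,0]],
  [[0,0,0],[0,0,0]],
])

```text
clock: 13.4
tool_pos: [0.5191, -0.0599, 0.0327]
orientation: [0.0, 0.103, 0.995, -0.0]
wrist_force: [-0.6, -0.5, -1.2]
grip_width: 0.0135
grip_force: 10.0
```

Emit:
send_rows([
  [[-1,0,0],[0,0,0]],
  [[-1,0,0],[0,0,0]],
  [[0,0,0],[0,0,0]],
])

```text
clock: 13.7
tool_pos: [0.5211, -0.0603, 0.0327]
orientation: [0.0, 0.103, 0.995, -0.0]
wrist_force: [-0.1, -1.1, -1.7]
grip_width: 0.014
grip_force: 10.0
```

Emit:
send_rows([
  [[-1,0,0],[0,0,0]],
  [[-1,0,0],[0,0,0]],
  [[0,0,0],[0,0,0]],
])

```text
clock: 14.0
tool_pos: [0.5231, -0.0607, 0.0326]
orientation: [0.0, 0.103, 0.995, -0.0]
wrist_force: [-1.0, -0.4, -0.8]
grip_width: 0.0139
grip_force: 10.0
```

Fz near −1 N suggests the leaf may be lifted slightly, so I'll ease it down onto the bed before feeling further.

Emit:
send_rows([
  [[2,0,0],[0,0,0]],
  [[0,0,0.5],[0,0,0]],
  [[0,0,0],[0,0,0]],
])

```text
clock: 14.3
tool_pos: [0.521, -0.0601, 0.0325]
orientation: [0.0, 0.103, 0.995, 0.0]
wrist_force: [-1.5, 2.6, 3.9]
grip_width: 0.014
grip_force: 10.0
```

Emit:
send_rows([
  [[0,0,0.5],[0,0,0]],
  [[0,0,0],[0,0,0]],
])

```text
clock: 14.5
tool_pos: [0.5211, -0.0598, 0.0322]
orientation: [0.0, 0.103, 0.995, 0.0]
wrist_force: [-2.3, 6.8, 7.7]
grip_width: 0.0139
grip_force: 10.0
```

```bash
python3 -c "
from h import *
st()"
```

```text
t 14.5 sander xy -83.4 -101.3 z 0.0322 Ffeed -3.6 Fy 6.2 Fz 7.7 w 0.0139
t 14.5 pos [ 0.5211 -0.0598  0.0322] yaw -11.8 delta [0. 0. 0.] turn z -0.03 F [-2.3  6.8  7.7] w 0.0139
```

Emit:
send_rows([
  [[0,0,-0.5],[0,0,0]],
  [[-2,0,0],[0,0,0]],
  [[-1,0,0],[0,0,0]],
  [[0,0,0],[0,0,0]],
])

```text
clock: 14.9
tool_pos: [0.5229, -0.0608, 0.0322]
orientation: [-0.001, 0.103, 0.995, 0.0]
wrist_force: [-4.8, 2.8, 8.5]
grip_width: 0.0138
grip_force: 10.0
```

Emit:
send_rows([
  [[-1,0,0],[0,0,0]],
  [[-1,0,0],[0,0,0]],
  [[0,0,0],[0,0,0]],
])

```text
clock: 15.2
tool_pos: [0.5248, -0.0612, 0.0322]
orientation: [-0.001, 0.103, 0.995, 0.0]
wrist_force: [-6.6, 2.1, 7.3]
grip_width: 0.0137
grip_force: 10.0
```

Emit:
send_rows([
  [[-1,0,0],[0,0,0]],
  [[-1,0,0],[0,0,0]],
  [[0,0,0],[0,0,0]],
])

```text
clock: 15.5
tool_pos: [0.5268, -0.0617, 0.0322]
orientation: [-0.001, 0.103, 0.995, 0.0]
wrist_force: [-6.3, 1.2, 8.6]
grip_width: 0.0142
grip_force: 10.0
```

```bash
python3 -c "
from h import *
st()"
```

```text
t 15.5 sander xy -77.5 -102.0 z 0.0322 Ffeed -6.4 Fy -0.1 Fz 8.6 w 0.0142
t 15.5 pos [ 0.5268 -0.0617  0.0322] yaw -11.79 delta [0. 0. 0.] turn z -0.02 F [-6.3  1.2  8.6] w 0.0142
```

Emit:
send_rows([
  [[0,0,-0.7],[0,0,0]],
  [[0,0,0],[0,0,0]],
])

```text
clock: 15.7
tool_pos: [0.5278, -0.0619, 0.0327]
orientation: [-0.0, 0.103, 0.995, -0.0]
wrist_force: [-0.2, 0.3, -1.9]
grip_width: 0.0138
grip_force: 10.0
```

Emit:
send_rows([
  [[-1,0,0],[0,0,0]],
  [[-1,0,0],[0,0,0]],
  [[0,0,0],[0,0,0]],
])

```text
clock: 16.0
tool_pos: [0.5299, -0.0622, 0.0327]
orientation: [0.0, 0.103, 0.995, -0.0]
wrist_force: [0.2, 0.6, -1.8]
grip_width: 0.014
grip_force: 10.0
```

Emit:
send_rows([
  [[-1,0,0],[0,0,0]],
  [[-1,0,0],[0,0,0]],
  [[0,0,0],[0,0,0]],
])

```text
clock: 16.3
tool_pos: [0.5319, -0.0626, 0.0328]
orientation: [0.0, 0.103, 0.995, -0.0]
wrist_force: [-0.3, -0.4, -2.3]
grip_width: 0.0139
grip_force: 10.0
```

The nose is now about 28 mm in, past the shoe's front edge, with no resistance. Continuing gently.

Emit:
send_rows([
  [[-1.5,0,0],[0,0,0]],
  [[-1.5,0,0],[0,0,0]],
  [[-1.5,0,0],[0,0,0]],
  [[-1.5,0,0],[0,0,0]],
  [[0,0,0],[0,0,0]],
])

```text
clock: 16.8
tool_pos: [0.5378, -0.0638, 0.0328]
orientation: [0.0, 0.103, 0.995, -0.0]
wrist_force: [0.3, 0.7, -1.6]
grip_width: 0.0138
grip_force: 10.0
```

Emit:
send_rows([
  [[-2,0,0],[0,0,0]],
  [[-2,0,0],[0,0,0]],
  [[-2,0,0],[0,0,0]],
  [[-2,0,0],[0,0,0]],
  [[0,0,0],[0,0,0]],
])

```text
clock: 17.3
tool_pos: [0.5457, -0.0655, 0.0329]
orientation: [0.0, 0.103, 0.995, -0.0]
wrist_force: [0.4, -0.1, -1.9]
grip_width: 0.0138
grip_force: 10.0
```

Emit:
send_rows([
  [[-2,0,0],[0,0,0]],
  [[-2,0,0],[0,0,0]],
  [[-2,0,0],[0,0,0]],
  [[-2,0,0],[0,0,0]],
  [[0,0,0],[0,0,0]],
])

```text
clock: 17.8
tool_pos: [0.5535, -0.0671, 0.0329]
orientation: [0.0, 0.103, 0.995, -0.0]
wrist_force: [-0.2, -0.4, -1.8]
grip_width: 0.014
grip_force: 10.0
```

Emit:
send_rows([
  [[-2,0,0],[0,0,0]],
  [[-2,0,0],[0,0,0]],
  [[-2,0,0],[0,0,0]],
  [[-1,0,0],[0,0,0]],
  [[0,0,0],[0,0,0]],
])

```text
clock: 18.3
tool_pos: [0.5602, -0.0685, 0.0328]
orientation: [0.0, 0.103, 0.995, -0.0]
wrist_force: [-0.3, 0.3, -2.3]
grip_width: 0.0136
grip_force: 10.0
```

```bash
python3 -c "
from h import *
st()"
```

```text
t 18.3 sander xy -43.3 -101.9 z 0.0328 Ffeed -0.4 Fy 0.2 Fz -2.3 w 0.0136
t 18.3 pos [ 0.5602 -0.0685  0.0328] yaw -11.79 delta [0. 0. 0.] turn z -0.02 F [-0.3  0.3 -2.3] w 0.0136
```

Emit:
send_rows([
  [[-1,0,0],[0,0,0]],
  [[-1,0,0],[0,0,0]],
  [[-1,0,0],[0,0,0]],
  [[-1,0,0],[0,0,0]],
  [[0,0,0],[0,0,0]],
])

```text
clock: 18.8
tool_pos: [0.5641, -0.0693, 0.0329]
orientation: [0.0, 0.103, 0.995, -0.0]
wrist_force: [-0.4, -0.6, -2.3]
grip_width: 0.014
grip_force: 10.0
```

Emit:
send_rows([
  [[-1,0,0],[0,0,0]],
  [[-1,0,0],[0,0,0]],
  [[0,0,0],[0,0,0]],
])

```text
clock: 19.1
tool_pos: [0.5661, -0.0697, 0.0328]
orientation: [0.0, 0.103, 0.995, -0.0]
wrist_force: [-0.3, 0.1, -2.0]
grip_width: 0.014
grip_force: 10.0
```

Emit:
send_rows([
  [[-1,0,0],[0,0,0]],
  [[-1,0,0],[0,0,0]],
  [[0,0,0],[0,0,0]],
])

```text
clock: 19.4
tool_pos: [0.5681, -0.0701, 0.0328]
orientation: [0.0, 0.103, 0.995, 0.0]
wrist_force: [0.8, -0.0, -2.1]
grip_width: 0.0142
grip_force: 10.0
```

Emit:
send_rows([
  [[-1,0,0],[0,0,0]],
  [[0,0,0],[0,0,0]],
])

```text
clock: 19.6
tool_pos: [0.569, -0.0703, 0.0329]
orientation: [0.0, 0.103, 0.995, -0.0]
wrist_force: [-0.4, -0.0, -1.8]
grip_width: 0.0138
grip_force: 10.0
```

Emit:
send_rows([
  [[-1,0,0],[0,0,0]],
  [[0,0,0],[0,0,0]],
])

```text
clock: 19.8
tool_pos: [0.5698, -0.0705, 0.0328]
orientation: [-0.0, 0.103, 0.995, 0.0]
wrist_force: [-0.1, 0.7, -1.8]
grip_width: 0.0139
grip_force: 10.0
```

Emit:
send_rows([
  [[-1,0,0],[0,0,0]],
  [[0,0,0],[0,0,0]],
])

```text
clock: 20.0
tool_pos: [0.5698, -0.0705, 0.0326]
orientation: [-0.001, 0.103, 0.995, 0.0]
wrist_force: [-4.1, 1.0, 1.5]
grip_width: 0.014
grip_force: 10.0
```

Emit:
send_rows([
  [[-1,0,0],[0,0,0]],
  [[0,0,0],[0,0,0]],
])

```text
clock: 20.2
tool_pos: [0.5698, -0.0705, 0.0325]
orientation: [-0.002, 0.103, 0.995, 0.0]
wrist_force: [-9.5, 1.8, 3.3]
grip_width: 0.0138
grip_force: 10.0
```

```bash
python3 -c "
from h import *
st()"
```

```text
t 20.2 sander xy -33.5 -101.9 z 0.0325 Ffeed -9.7 Fy -0.1 Fz 3.3 w 0.0138
t 20.2 pos [ 0.5698 -0.0705  0.0325] yaw -11.78 delta [0. 0. 0.] turn z -0.01 F [-9.5  1.8  3.3] w 0.0138
```

Contact with the hood at −33.5 mm, as predicted for full insertion, so the mid leaf goes in (gap ≥ 12). I'll draw it out and then try the thick one.

Emit:
send_rows([
  [[3,0,0],[0,0,0]],
  [[6,0,0],[0,0,0]],
  [[10,0,0],[0,0,0]],
  [[10,0,0],[0,0,0]],
  [[10,0,0],[0,0,0]],
  [[10,0,0],[0,0,0]],
  [[10,0,0],[0,0,0]],
  [[10,0,0],[0,0,0]],
  [[10,0,0],[0,0,0]],
  [[10,0,0],[0,0,0]],
  [[6,0,0],[0,0,0]],
  [[0,0,0],[0,0,0]],
])

```text
clock: 21.4
tool_pos: [0.4781, -0.0513, 0.0329]
orientation: [-0.0, 0.103, 0.995, 0.0]
wrist_force: [0.1, -0.4, -1.6]
grip_width: 0.0137
grip_force: 10.0
```

Emit:
send_rows([
  [[0,0,0],[0,0,0]],
  [[0,0,0],[0,0,0]],
  [[0,0,0],[0,0,0]],
  [[0,0,0],[0,0,0]],
  [[0,0,-20],[0,0,0]],
  [[0,0,-30],[0,0,0]],
  [[0,0,0],[0,0,0]],
], jaw=0)

```text
clock: 22.1
tool_pos: [0.4808, -0.0519, 0.0857]
orientation: [0.003, 0.103, 0.995, -0.0]
wrist_force: [0.4, -0.1, 0.1]
grip_width: 0.0465
grip_force: 0.0
```

```bash
python3 -c "
from h import *
st();to(.5117,.149,.084,-22.6)
p=np.array([.5117,.149,.02])-LIP;print(p@F,p@D)"
```

```text
t 22.1 sander xy -124.5 -101.8 z 0.0857 Ffeed 0.4 Fy -0.0 Fz 0.1 w 0.0465
t 22.1 pos [ 0.4808 -0.0519  0.0857] yaw -11.79 delta [0. 0. 0.] turn z -0.02 F [ 0.4 -0.1  0.1] w 0.0465
t 22.1 pos [ 0.4808 -0.0519  0.0857] yaw -11.79 delta [ 10.8 203.    1.6] turn z 10.81 F [ 0.4 -0.1  0.1] w 0.0465
-0.13517574233126828 0.1011531941423035
```

Emit:
send_rows([
  [[1,25,0],[0,0,0]],
  [[1,25,0],[0,0,0]],
  [[1,25,0],[0,0,0]],
  [[1,25,0],[0,0,0]],
  [[1,25,0],[0,0,0]],
  [[2,26,0],[0,0,0]],
  [[2,26,0],[0,0,0]],
  [[2,26,0],[0,0,0]],
  [[0,0,0],[0,0,5.4]],
  [[0,0,0],[0,0,5.4]],
  [[0,0,15],[0,0,0]],
  [[0,0,15],[0,0,0]],
  [[0,0,15],[0,0,0]],
  [[0,0,7],[0,0,0]],
  [[0,0,0],[0,0,0]],
  [[0,0,0],[0,0,0]],
])

```text
clock: 23.7
tool_pos: [0.5097, 0.1495, 0.031]
orientation: [0.0, 0.196, 0.981, 0.0]
wrist_force: [0.0, -0.0, -0.0]
grip_width: 0.0462
grip_force: 0.0
```

```bash
python3 -c "
from h import *
to(.5117,.149,.034,-22.6)
c=shot('wrist');t=shot('top')
a=cv2.resize(c['pixels'][100:350,160:520],None,fx=1.1,fy=1.1)
b=cv2.resize(t['pixels'][130:225,215:375],(400,275),interpolation=cv2.INTER_CUBIC)
cv2.imwrite('pics/w6.png',np.hstack([a,b]))"
```

```text
t 23.7 pos [0.5097 0.1495 0.031 ] yaw -22.59 delta [-2.   0.3 -3. ] turn z 0.01 F [ 0. -0. -0.] w 0.0462
```

View pics/w6.png

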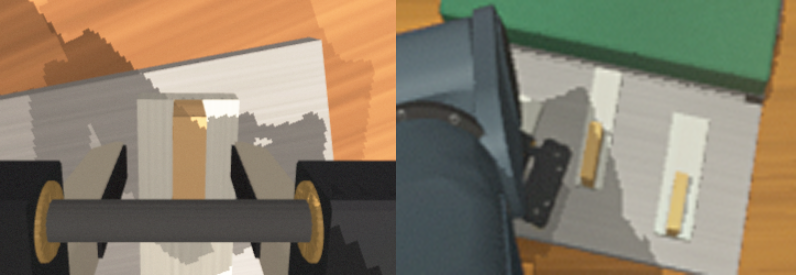

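The thick handle is between the fingers. The thin and mid leaves both lie clear of the hood. Gripping the thick one and aligning it.

Emit:
send_rows([
  [[0,0,0],[0,0,0]],
  [[0,0,0],[0,0,0]],
  [[0,0,0],[0,0,0]],
  [[0,0,0],[0,0,0]],
  [[0,0,0],[0,0,0]],
  [[0,0,0],[0,0,-3.6]],
  [[0,0,0],[0,0,-3.6]],
  [[0,0,0],[0,0,-3.6]],
  [[0,0,0],[0,0,0]],
], jaw=-1, grip_force=10)

```text
clock: 24.7
tool_pos: [0.5097, 0.1493, 0.031]
orientation: [0.0, 0.102, 0.995, -0.0]
wrist_force: [0.4, -2.3, 2.3]
grip_width: 0.014
grip_force: 10.0
```

```bash
python3 -c "
from h import *
st();t=shot('top')
for u,v,z in((298.6,154.2,.028),(333.4,169.7,.032)):
  q=pix(t,u,v,z)-LIP;print(q@F,q@D)"
```

```text
t 24.7 sander xy -137.2 101.0 z 0.031 Ffeed 0.9 Fy -2.2 Fz 2.3 w 0.014
t 24.7 pos [0.5097 0.1493 0.031 ] yaw -11.74 delta [0. 0. 0.] turn z 0.03 F [ 0.4 -2.3  2.3] w 0.014
0.0006646915632796597 -0.0005385858896145971
-0.027233121025725972 -0.10484289475160333
```

The image puts the thin leaf's nose very near the hood edge (about +0.7 mm), though I expected −25. I'll check by sampling pixels along its axis.

```bash
python3 -c "
from h import *
t=shot('top');g=t['pixels'].astype(int)
for y in (-.012,-.008,-.004,0.,.004):
  print(y,[int(cv2.getRectSubPix(t['pixels'],(1,1),tuple(map(float,proj(t,LIP+F*x+D*y+[0,0,.008]))))[0,0].mean()) for x in np.arange(-.15,.013,.004)])
c=cv2.resize(t['pixels'][145:215,270:365],(760,560),interpolation=cv2.INTER_CUBIC);cv2.imwrite('pics/c7.png',c)
for q in ([-.025,-.003],[0,-.003],[-.028,-.102]):
  u=proj(t,LIP+F*q[0]+D*q[1]+[0,0,.008]);print(q,u,(u-[270,145])*8)
"
```

```text
-0.012 [127, 127, 127, 126, 125, 125, 128, 126, 121, 153, 157, 147, 148, 155, 149, 145, 150, 156, 146, 143, 146, 149, 141, 168, 214, 213, 213, 212, 211, 211, 212, 212, 212, 212, 212, 212, 212, 215, 191, 112, 66]
-0.008 [126, 127, 127, 127, 125, 125, 126, 127, 107, 101, 103, 100, 103, 112, 108, 100, 108, 113, 105, 102, 108, 117, 108, 138, 196, 209, 210, 211, 211, 211, 210, 210, 211, 211, 211, 211, 211, 213, 191, 105, 73]
-0.004 [126, 126, 125, 126, 126, 125, 127, 127, 113, 85, 91, 121, 125, 127, 126, 126, 124, 126, 126, 125, 126, 144, 164, 171, 176, 201, 212, 210, 210, 210, 210, 210, 211, 210, 210, 210, 212, 213, 199, 105, 69]
0.0 [126, 126, 126, 126, 125, 124, 125, 126, 113, 85, 92, 124, 133, 131, 131, 132, 131, 131, 132, 130, 129, 130, 147, 162, 172, 182, 212, 211, 210, 211, 210, 211, 210, 210, 210, 210, 211, 215, 190, 106, 68]
0.004 [126, 125, 126, 126, 124, 124, 125, 126, 116, 99, 96, 127, 131, 131, 131, 131, 131, 128, 131, 130, 128, 130, 128, 128, 148, 154, 174, 182, 195, 212, 211, 211, 211, 211, 210, 211, 211, 214, 186, 108, 69]
[-0.025, -0.003] [297.71498493 162.94715947] [221.71987945 143.57727577]
[0, -0.003] [299.41253499 154.57420689] [235.30027994  76.59365511]
[-0.028, -0.102] [332.28390709 170.17799736] [498.27125673 201.42397887]
```

View pics/c7.png

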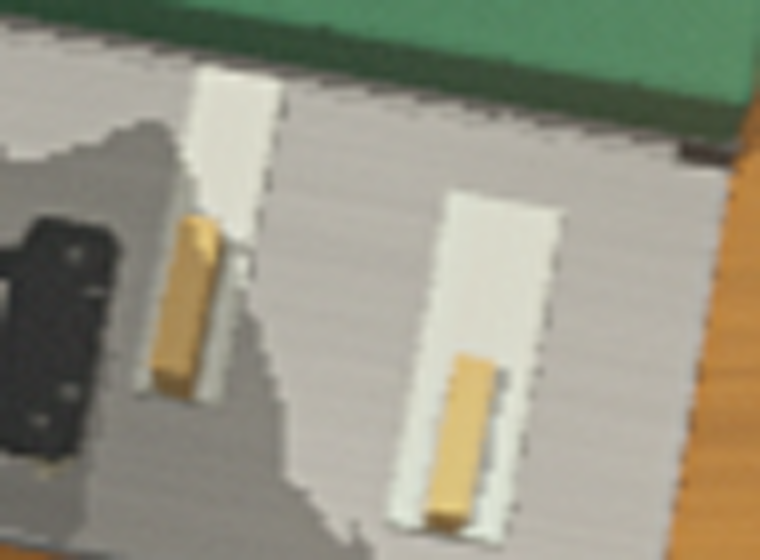

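The thin leaf slipped while being drawn out, and its nose is at about 0 to +2 mm, so step 2 may not have counted. The thick leaf hasn't touched the shoe. I'll release it, draw the thin leaf properly clear, redo the mid leaf and then do the thick.

Emit:
send_rows([
  [[0,0,0],[0,0,0]],
  [[0,0,0],[0,0,0]],
  [[0,0,0],[0,0,0]],
  [[0,0,-25],[0,0,0]],
  [[0,0,-25],[0,0,0]],
  [[-10,-26,0],[0,0,0]],
  [[-10,-26,0],[0,0,0]],
  [[-11,-26,0],[0,0,0]],
  [[-11,-25,0],[0,0,0]],
  [[0,0,0],[0,0,0]],
  [[0,0,20],[0,0,0]],
  [[0,0,20],[0,0,0]],
  [[0,0,9],[0,0,0]],
  [[0,0,0],[0,0,0]],
  [[0,0,0],[0,0,0]],
], jaw=0)

```text
clock: 26.3
tool_pos: [0.5298, 0.0404, 0.0323]
orientation: [0.0, 0.103, 0.995, 0.0]
wrist_force: [0.1, 0.9, -0.1]
grip_width: 0.0466
grip_force: 0.0
```

Emit:
send_rows([
  [[0,0,0],[0,0,0]],
  [[0,0,0],[0,0,0]],
  [[0,0,0],[0,0,0]],
  [[0,0,0],[0,0,0]],
  [[0,0,0],[0,0,0]],
], jaw=-1, grip_force=20)

```text
clock: 26.8
tool_pos: [0.5296, 0.04, 0.032]
orientation: [0.0, 0.103, 0.995, -0.0]
wrist_force: [-0.1, -0.1, 0.5]
grip_width: 0.0142
grip_force: 20.0
```

```bash
python3 -c "
from h import *
st()"
```

```text
t 26.8 sander xy -95.4 -1.9 z 0.032 Ffeed -0.1 Fy -0.1 Fz 0.5 w 0.0142
t 26.8 pos [0.5296 0.04   0.032 ] yaw -11.8 delta [0. 0. 0.] turn z -0.03 F [-0.1 -0.1  0.5] w 0.0142
```

Emit:
send_rows([
  [[0,0,-0.5],[0,0,0]],
  [[5,0,0],[0,0,0]],
  [[8,0,0],[0,0,0]],
  [[8,0,0],[0,0,0]],
  [[8,0,0],[0,0,0]],
  [[6,0,0],[0,0,0]],
  [[0,0,0.5],[0,0,0]],
  [[0,0,0],[0,0,0]],
])

```text
clock: 27.6
tool_pos: [0.4952, 0.0473, 0.032]
orientation: [-0.0, 0.103, 0.995, 0.0]
wrist_force: [-0.7, 0.5, 1.3]
grip_width: 0.0138
grip_force: 20.0
```

Emit:
send_rows([
  [[0,0,0],[0,0,0]],
  [[0,0,0],[0,0,0]],
  [[0,0,0],[0,0,0]],
  [[0,0,-25],[0,0,0]],
  [[0,0,-25],[0,0,0]],
  [[0,0,0],[0,0,0]],
  [[0,0,0],[0,0,0]],
], jaw=0)

```text
clock: 28.3
tool_pos: [0.4955, 0.0472, 0.0818]
orientation: [0.0, 0.103, 0.995, 0.0]
wrist_force: [-0.5, 0.8, -0.7]
grip_width: 0.0464
grip_force: 0.0
```

```bash
python3 -c "
from h import *
st();p=LIP-.1265*F-.1018*D;to(p[0],p[1],.0325,FY)
t=shot('top')
for y in (-.008,0,-.1):
  print(y,[int(cv2.getRectSubPix(t['pixels'],(1,1),tuple(map(float,proj(t,LIP+F*x+D*y+[0,0,.008]))))[0,0].mean()) for x in np.arange(-.06,.013,.004)])
"
```

```text
t 28.3 sander xy -130.2 -1.8 z 0.0818 Ffeed -0.6 Fy 0.7 Fz -0.7 w 0.0464
t 28.3 pos [0.4955 0.0472 0.0818] yaw -11.79 delta [0. 0. 0.] turn z -0.02 F [-0.5  0.8 -0.7] w 0.0464
t 28.3 pos [0.4955 0.0472 0.0818] yaw -11.79 delta [  -3.7 -100.    49.3] turn z -0.02 F [-0.5  0.8 -0.7] w 0.0464
-0.008 [99, 100, 100, 100, 101, 99, 98, 99, 96, 89, 82, 77, 82, 79, 81, 79, 83, 89, 93]
0 [100, 100, 98, 98, 101, 103, 104, 108, 109, 112, 118, 123, 128, 131, 129, 122, 110, 104, 98]
-0.1 [158, 157, 157, 158, 158, 158, 158, 158, 156, 125, 124, 132, 166, 175, 176, 168, 134, 90, 59]
```

```bash
python3 -c "
from h import *
c=shot('wrist')
for y,z in((-.012,.008),(.010,.008),(-.0018,.048)):
  print(y,[(round(1e3*x),int(cv2.getRectSubPix(c['pixels'],(1,1),tuple(map(float,proj(c,LIP+F*x+D*y+[0,0,z]))))[0,0].mean())) for x in np.arange(-.18,-.10,.003)])
"
```

```text
-0.012 [(-180, 157), (-177, 158), (-174, 134), (-171, 131), (-168, 128), (-165, 127), (-162, 127), (-159, 130), (-156, 133), (-153, 130), (-150, 169), (-147, 172), (-144, 170), (-141, 166), (-138, 166), (-135, 166), (-132, 167), (-129, 166), (-126, 166), (-123, 164), (-120, 165), (-117, 163), (-114, 164), (-111, 164), (-108, 162), (-105, 163), (-102, 162)]
0.01 [(-180, 159), (-177, 157), (-174, 188), (-171, 221), (-168, 219), (-165, 218), (-162, 214), (-159, 221), (-156, 218), (-153, 190), (-150, 251), (-147, 251), (-144, 251), (-141, 250), (-138, 202), (-135, 168), (-132, 167), (-129, 166), (-126, 167), (-123, 166), (-120, 165), (-117, 166), (-114, 166), (-111, 164), (-108, 165), (-105, 162), (-102, 163)]
-0.0018 [(-180, 155), (-177, 215), (-174, 218), (-171, 219), (-168, 215), (-165, 222), (-162, 220), (-159, 135), (-156, 107), (-153, 110), (-150, 142), (-147, 142), (-144, 143), (-141, 142), (-138, 143), (-135, 142), (-132, 142), (-129, 143), (-126, 141), (-123, 139), (-120, 140), (-117, 140), (-114, 139), (-111, 139), (-108, 140), (-105, 137), (-102, 138)]
```

Emit:
send_rows([
  [[-1,-25,0],[0,0,0]],
  [[-1,-25,0],[0,0,0]],
  [[-1,-25,0],[0,0,0]],
  [[-1,-25,0],[0,0,0]],
  [[0,0,0],[0,0,0]],
  [[0,0,20],[0,0,0]],
  [[0,0,20],[0,0,0]],
  [[0,0,9],[0,0,0]],
  [[0,0,0],[0,0,0]],
  [[0,0,0],[0,0,0]],
])

```text
clock: 29.4
tool_pos: [0.479, -0.0512, 0.0331]
orientation: [-0.0, 0.103, 0.995, 0.0]
wrist_force: [-0.5, 0.0, -0.0]
grip_width: 0.0466
grip_force: 0.0
```

Emit:
send_rows([
  [[0,0,0],[0,0,0]],
  [[0,0,0],[0,0,0]],
  [[0,0,0],[0,0,0]],
  [[0,0,0],[0,0,0]],
  [[0,0,0],[0,0,0]],
], jaw=-1, grip_force=10)

```text
clock: 29.9
tool_pos: [0.4789, -0.0515, 0.033]
orientation: [0.0, 0.103, 0.995, -0.0]
wrist_force: [0.3, 0.2, 2.4]
grip_width: 0.0137
grip_force: 10.0
```

```bash
python3 -c "
from h import *
st()"
```

```text
t 29.9 sander xy -126.4 -101.8 z 0.033 Ffeed 0.3 Fy 0.2 Fz 2.4 w 0.0137
t 29.9 pos [ 0.4789 -0.0515  0.033 ] yaw -11.8 delta [0. 0. 0.] turn z -0.03 F [0.3 0.2 2.4] w 0.0137
```

The thin tail is at −151 mm, so its nose is at −32 mm, clear. Sliding the mid leaf in again.

Emit:
send_rows([
  [[-4,0,-0.2],[0,0,0]],
  [[-6,0,0],[0,0,0]],
  [[-8,0,0],[0,0,0]],
  [[-8,0,0],[0,0,0]],
  [[-6,0,0],[0,0,0]],
  [[-3,0,0],[0,0,0]],
  [[-2,0,0],[0,0,0]],
  [[-2,0,0],[0,0,0]],
  [[-2,0,0],[0,0,0]],
  [[-2,0,0],[0,0,0]],
  [[-2,0,0],[0,0,0]],
  [[0,0,0],[0,0,0]],
])

```text
clock: 31.1
tool_pos: [0.5235, -0.0608, 0.033]
orientation: [0.001, 0.103, 0.995, -0.0]
wrist_force: [-0.2, -0.2, 0.1]
grip_width: 0.0141
grip_force: 10.0
```

Emit:
send_rows([
  [[-3,0,0],[0,0,0]],
  [[-4,0,0],[0,0,0]],
  [[-4,0,0],[0,0,0]],
  [[-4,0,0],[0,0,0]],
  [[-4,0,0],[0,0,0]],
  [[-4,0,0],[0,0,0]],
  [[-4,0,0],[0,0,0]],
  [[-4,0,0],[0,0,0]],
  [[-4,0,0],[0,0,0]],
  [[-3,0,0],[0,0,0]],
  [[-2,0,0],[0,0,0]],
  [[0,0,0],[0,0,0]],
])

```text
clock: 32.3
tool_pos: [0.5625, -0.069, 0.033]
orientation: [0.0, 0.103, 0.995, -0.0]
wrist_force: [0.6, -0.8, -2.0]
grip_width: 0.0138
grip_force: 10.0
```

```bash
python3 -c "
from h import *
st()"
```

```text
t 32.3 sander xy -41.0 -101.9 z 0.033 Ffeed 0.8 Fy -0.7 Fz -2.0 w 0.0138
t 32.3 pos [ 0.5625 -0.069   0.033 ] yaw -11.79 delta [0. 0. 0.] turn z -0.02 F [ 0.6 -0.8 -2. ] w 0.0138
```

Emit:
send_rows([
  [[-2,0,0],[0,0,0]],
  [[-2,0,0],[0,0,0]],
  [[-1,0,0],[0,0,0]],
  [[-1,0,0],[0,0,0]],
  [[0,0,0],[0,0,0]],
])

```text
clock: 32.8
tool_pos: [0.5681, -0.0701, 0.033]
orientation: [0.0, 0.103, 0.995, -0.0]
wrist_force: [-1.2, -0.5, 0.0]
grip_width: 0.0137
grip_force: 10.0
```

Emit:
send_rows([
  [[-1,0,0],[0,0,0]],
  [[-1,0,0],[0,0,0]],
  [[0,0,0],[0,0,0]],
])

```text
clock: 33.1
tool_pos: [0.5701, -0.0706, 0.033]
orientation: [0.0, 0.103, 0.995, -0.0]
wrist_force: [-0.6, -0.7, 0.3]
grip_width: 0.0138
grip_force: 10.0
```

Emit:
send_rows([
  [[-1,0,0],[0,0,0]],
  [[0,0,0],[0,0,0]],
])

```text
clock: 33.3
tool_pos: [0.5708, -0.0707, 0.033]
orientation: [-0.0, 0.103, 0.995, -0.0]
wrist_force: [-2.2, 0.3, 2.1]
grip_width: 0.0138
grip_force: 10.0
```

Emit:
send_rows([
  [[-1,0,0],[0,0,0]],
  [[0,0,0],[0,0,0]],
])

```text
clock: 33.5
tool_pos: [0.5708, -0.0707, 0.033]
orientation: [-0.001, 0.103, 0.995, 0.0]
wrist_force: [-8.1, 1.0, 6.8]
grip_width: 0.014
grip_force: 10.0
```

Emit:
send_rows([
  [[2,0,0],[0,0,0]],
  [[6,0,0],[0,0,0]],
  [[10,0,0],[0,0,0]],
  [[10,0,0],[0,0,0]],
  [[10,0,0],[0,0,0]],
  [[10,0,0],[0,0,0]],
  [[10,0,0],[0,0,0]],
  [[10,0,0],[0,0,0]],
  [[10,0,0],[0,0,0]],
  [[10,0,0],[0,0,0]],
  [[7,0,0],[0,0,0]],
  [[0,0,0],[0,0,0]],
], grip_force=15)

```text
clock: 34.7
tool_pos: [0.4779, -0.0513, 0.0331]
orientation: [-0.0, 0.103, 0.995, 0.0]
wrist_force: [-0.4, 0.4, -0.4]
grip_width: 0.0141
grip_force: 15.0
```

Emit:
send_rows([
  [[0,0,0],[0,0,0]],
  [[0,0,0],[0,0,0]],
  [[0,0,0],[0,0,0]],
  [[0,0,-25],[0,0,0]],
  [[0,0,-25],[0,0,0]],
  [[0,0,0],[0,0,0]],
  [[0,0,0],[0,0,0]],
], jaw=0)

```text
clock: 35.4
tool_pos: [0.479, -0.0515, 0.083]
orientation: [0.0, 0.103, 0.995, -0.0]
wrist_force: [0.4, 0.2, -0.7]
grip_width: 0.0468
grip_force: 0.0
```

```bash
python3 -c "
from h import *
st();c=shot('wrist')
for y,z in((-.115,.012),(-.088,.012),(-.1018,.048)):
  print(y,[(round(1e3*x),int(cv2.getRectSubPix(c['pixels'],(1,1),tuple(map(float,proj(c,LIP+F*x+D*y+[0,0,z]))))[0,0].mean())) for x in np.arange(-.18,-.12,.003)])
p=LIP-.1372*F+.101*D;to(p[0],p[1],.031,FY)
"
```

```text
t 35.4 sander xy -126.3 -101.8 z 0.083 Ffeed 0.3 Fy 0.3 Fz -0.7 w 0.0468
t 35.4 pos [ 0.479  -0.0515  0.083 ] yaw -11.79 delta [0. 0. 0.] turn z -0.02 F [ 0.4  0.2 -0.7] w 0.0468
-0.115 [(-180, 91), (-177, 92), (-174, 124), (-171, 129), (-168, 130), (-165, 130), (-162, 128), (-159, 129), (-156, 130), (-153, 127), (-150, 131), (-147, 165), (-144, 171), (-141, 169), (-138, 169), (-135, 170), (-132, 168), (-129, 168), (-126, 167), (-123, 166)]
-0.088 [(-180, 151), (-177, 163), (-174, 212), (-171, 224), (-168, 223), (-165, 225), (-162, 224), (-159, 224), (-156, 225), (-153, 222), (-150, 203), (-147, 169), (-144, 170), (-141, 169), (-138, 168), (-135, 169), (-132, 169), (-129, 166), (-126, 168), (-123, 165)]
-0.1018 [(-180, 153), (-177, 122), (-174, 130), (-171, 129), (-168, 130), (-165, 128), (-162, 129), (-159, 129), (-156, 131), (-153, 102), (-150, 112), (-147, 143), (-144, 145), (-141, 144), (-138, 146), (-135, 145), (-132, 146), (-129, 144), (-126, 145), (-123, 145)]
t 35.45 pos [ 0.4786 -0.0515  0.0824] yaw -11.79 delta [ 10.5 202.9  51.4] turn z -0.02 F [ 0.1  0.2 -0.1] w 0.0466
```

The mid leaf went in to full contact and is drawn clear, nose at −30 mm. Now the thick leaf.

Emit:
send_rows([
  [[1,25,0],[0,0,0]],
  [[1,25,0],[0,0,0]],
  [[1,25,0],[0,0,0]],
  [[1,25,0],[0,0,0]],
  [[1,25,0],[0,0,0]],
  [[2,26,0],[0,0,0]],
  [[2,26,0],[0,0,0]],
  [[2,26,0],[0,0,0]],
  [[0,0,0],[0,0,0]],
  [[0,0,20],[0,0,0]],
  [[0,0,20],[0,0,0]],
  [[0,0,9.5],[0,0,0]],
  [[0,0,0],[0,0,0]],
  [[0,0,0],[0,0,0]],
])

```text
clock: 36.85
tool_pos: [0.5097, 0.1492, 0.0337]
orientation: [-0.0, 0.103, 0.995, -0.0]
wrist_force: [-0.2, -0.8, -0.7]
grip_width: 0.0463
grip_force: 0.0
```

Emit:
send_rows([
  [[0,0,0],[0,0,0]],
  [[0,0,0],[0,0,0]],
  [[0,0,0],[0,0,0]],
  [[0,0,0],[0,0,0]],
  [[0,0,0],[0,0,0]],
  [[-4,0,-0.2],[0,0,0]],
  [[-6,0,0],[0,0,0]],
  [[-8,0,0],[0,0,0]],
  [[-8,0,0],[0,0,0]],
  [[-8,0,0],[0,0,0]],
  [[-6,0,0],[0,0,0]],
  [[-4,0,0],[0,0,0]],
  [[-3,0,0],[0,0,0]],
  [[0,0,0],[0,0,0]],
], jaw=-1, grip_force=10)

```text
clock: 38.25
tool_pos: [0.5562, 0.1397, 0.0337]
orientation: [0.001, 0.103, 0.995, 0.0]
wrist_force: [1.0, -0.5, -1.3]
grip_width: 0.0138
grip_force: 10.0
```

```bash
python3 -c "
from h import *
st()"
```

```text
t 38.25 sander xy -89.7 101.2 z 0.0337 Ffeed 1.1 Fy -0.2 Fz -1.3 w 0.0138
t 38.25 pos [0.5562 0.1397 0.0337] yaw -11.8 delta [0. 0. 0.] turn z -0.03 F [ 1.  -0.5 -1.3] w 0.0138
```

Emit:
send_rows([
  [[-2,0,0],[0,0,0]],
  [[-2,0,0],[0,0,0]],
  [[-2,0,0],[0,0,0]],
  [[-1,0,0],[0,0,0]],
  [[0,0,0],[0,0,0]],
])

```text
clock: 38.75
tool_pos: [0.5627, 0.1384, 0.0337]
orientation: [0.0, 0.103, 0.995, 0.0]
wrist_force: [-0.6, -0.5, -1.5]
grip_width: 0.0139
grip_force: 10.0
```

Emit:
send_rows([
  [[-1,0,0],[0,0,0]],
  [[-1,0,0],[0,0,0]],
  [[0,0,0],[0,0,0]],
])

```text
clock: 39.05
tool_pos: [0.5645, 0.138, 0.0337]
orientation: [0.0, 0.103, 0.995, 0.0]
wrist_force: [0.0, -1.0, -1.7]
grip_width: 0.0138
grip_force: 10.0
```

Emit:
send_rows([
  [[-1,0,0],[0,0,0]],
  [[-1,0,0],[0,0,0]],
  [[0,0,0],[0,0,0]],
])

```text
clock: 39.35
tool_pos: [0.5665, 0.1376, 0.0337]
orientation: [0.0, 0.103, 0.995, 0.0]
wrist_force: [-0.1, -0.2, -1.0]
grip_width: 0.0139
grip_force: 10.0
```

Emit:
send_rows([
  [[-1,0,0],[0,0,0]],
  [[0,0,0],[0,0,0]],
])

```text
clock: 39.55
tool_pos: [0.5674, 0.1374, 0.0337]
orientation: [0.0, 0.103, 0.995, 0.0]
wrist_force: [-1.1, -0.5, -1.8]
grip_width: 0.0138
grip_force: 10.0
```

Emit:
send_rows([
  [[-1,0,0],[0,0,0]],
  [[0,0,0],[0,0,0]],
])

```text
clock: 39.75
tool_pos: [0.5684, 0.1372, 0.0338]
orientation: [0.0, 0.103, 0.995, 0.0]
wrist_force: [0.3, 0.4, -1.5]
grip_width: 0.014
grip_force: 10.0
```

Emit:
send_rows([
  [[-1,0,0],[0,0,0]],
  [[0,0,0],[0,0,0]],
])

```text
clock: 39.95
tool_pos: [0.5686, 0.1371, 0.0337]
orientation: [-0.001, 0.103, 0.995, -0.0]
wrist_force: [-5.0, 0.8, 1.5]
grip_width: 0.014
grip_force: 10.0
```

Emit:
send_rows([
  [[-1,0,0],[0,0,0]],
  [[0,0,0],[0,0,0]],
])

```text
clock: 40.15
tool_pos: [0.5686, 0.1371, 0.0337]
orientation: [-0.002, 0.103, 0.995, -0.0]
wrist_force: [-9.5, 2.4, 6.0]
grip_width: 0.014
grip_force: 10.0
```

```bash
python3 -c "
from h import *
st()"
```

```text
t 40.15 sander xy -77.1 101.1 z 0.0337 Ffeed -9.8 Fy 0.4 Fz 6.0 w 0.014
t 40.15 pos [0.5686 0.1371 0.0337] yaw -11.79 delta [0. 0. 0.] turn z -0.02 F [-9.5  2.4  6. ] w 0.014
```

The thick leaf binds on the shoe at ~10 N, nose about 18 mm in. Drawing it out.

Emit:
send_rows([
  [[2,0,0],[0,0,0]],
  [[6,0,0],[0,0,0]],
  [[10,0,0],[0,0,0]],
  [[10,0,0],[0,0,0]],
  [[10,0,0],[0,0,0]],
  [[10,0,0],[0,0,0]],
  [[8,0,0],[0,0,0]],
  [[3,0,0],[0,0,0]],
  [[0,0,0],[0,0,0]],
], grip_force=15)

```text
clock: 41.05
tool_pos: [0.512, 0.149, 0.0338]
orientation: [-0.0, 0.103, 0.995, -0.0]
wrist_force: [-0.6, -0.8, -1.7]
grip_width: 0.0141
grip_force: 15.0
```

Emit:
send_rows([
  [[0,0,0.3],[0,0,0]],
  [[0,0,0],[0,0,0]],
  [[0,0,0],[0,0,0]],
  [[0,0,-25],[0,0,0]],
  [[0,0,-25],[0,0,0]],
  [[0,0,0],[0,0,0]],
  [[0,0,0],[0,0,0]],
], jaw=0)

```text
clock: 41.75
tool_pos: [0.5127, 0.1488, 0.0834]
orientation: [0.0, 0.103, 0.995, 0.0]
wrist_force: [0.2, -0.2, 0.1]
grip_width: 0.046
grip_force: 0.0
```

```bash
python3 -c "
from h import *
st();c=shot('wrist')
for y,z in((.080,.016),(.120,.016),(.101,.048)):
  print(y,[(round(1e3*x),int(cv2.getRectSubPix(c['pixels'],(1,1),tuple(map(float,proj(c,LIP+F*x+D*y+[0,0,z]))))[0,0].mean())) for x in np.arange(-.18,-.12,.003)])
p=LIP-.1275*F-.1018*D;to(p[0],p[1],.033,FY)
"
```

```text
t 41.75 sander xy -134.2 101.2 z 0.0834 Ffeed 0.3 Fy -0.1 Fz 0.1 w 0.046
t 41.75 pos [0.5127 0.1488 0.0834] yaw -11.8 delta [0. 0. 0.] turn z -0.03 F [ 0.2 -0.2  0.1] w 0.046
0.08 [(-180, 147), (-177, 131), (-174, 218), (-171, 155), (-168, 132), (-165, 127), (-162, 127), (-159, 132), (-156, 170), (-153, 170), (-150, 168), (-147, 169), (-144, 168), (-141, 167), (-138, 168), (-135, 165), (-132, 167), (-129, 167), (-126, 168), (-123, 166)]
0.12 [(-180, 150), (-177, 143), (-174, 215), (-171, 215), (-168, 219), (-165, 213), (-162, 214), (-159, 150), (-156, 250), (-153, 250), (-150, 250), (-147, 249), (-144, 249), (-141, 164), (-138, 165), (-135, 164), (-132, 164), (-129, 163), (-126, 162), (-123, 161)]
0.101 [(-180, 137), (-177, 220), (-174, 217), (-171, 218), (-168, 217), (-165, 175), (-162, 116), (-159, 129), (-156, 213), (-153, 179), (-150, 141), (-147, 138), (-144, 136), (-141, 137), (-138, 135), (-135, 137), (-132, 135), (-129, 134), (-126, 135), (-123, 135)]
t 41.8 pos [0.5122 0.1488 0.0828] yaw -11.8 delta [  -7.3 -202.8   49.9] turn z -0.03 F [ 0.3  0.7 -0.3] w 0.0466
```

The thick leaf is clear, nose at −38 mm. Returning the mid leaf.

Emit:
send_rows([
  [[-1,-25,0],[0,0,0]],
  [[-1,-25,0],[0,0,0]],
  [[-1,-25,0],[0,0,0]],
  [[-1,-25,0],[0,0,0]],
  [[-1,-25,0],[0,0,0]],
  [[-1,-26,0],[0,0,0]],
  [[-1,-26,0],[0,0,0]],
  [[0,-26,0],[0,0,0]],
  [[0,0,0],[0,0,0]],
  [[0,0,20],[0,0,0]],
  [[0,0,20],[0,0,0]],
  [[0,0,9.5],[0,0,0]],
  [[0,0,0],[0,0,0]],
  [[0,0,0],[0,0,0]],
])

```text
clock: 43.2
tool_pos: [0.478, -0.051, 0.0341]
orientation: [-0.0, 0.103, 0.995, 0.0]
wrist_force: [0.8, 0.3, 0.8]
grip_width: 0.0466
grip_force: 0.0
```

Emit:
send_rows([
  [[0,0,0],[0,0,0]],
  [[0,0,0],[0,0,0]],
  [[0,0,0],[0,0,0]],
  [[0,0,0],[0,0,0]],
  [[0,0,0],[0,0,0]],
  [[-4,0,-0.2],[0,0,0]],
  [[-6,0,0],[0,0,0]],
  [[-8,0,0],[0,0,0]],
  [[-8,0,0],[0,0,0]],
  [[-6,0,0],[0,0,0]],
  [[-4,0,0],[0,0,0]],
  [[-3,0,0],[0,0,0]],
  [[-3,0,0],[0,0,0]],
  [[-3,0,0],[0,0,0]],
  [[0,0,0],[0,0,0]],
], jaw=-1, grip_force=10)

```text
clock: 44.7
tool_pos: [0.5227, -0.0607, 0.0341]
orientation: [0.001, 0.103, 0.995, -0.0]
wrist_force: [0.1, -1.2, -0.3]
grip_width: 0.0142
grip_force: 10.0
```

```bash
python3 -c "
from h import *
st()"
```

```text
t 44.7 sander xy -81.7 -101.9 z 0.0341 Ffeed 0.3 Fy -1.2 Fz -0.3 w 0.0142
t 44.7 pos [ 0.5227 -0.0607  0.0341] yaw -11.8 delta [0. 0. 0.] turn z -0.03 F [ 0.1 -1.2 -0.3] w 0.0142
```

Emit:
send_rows([
  [[-2,0,0],[0,0,0]],
  [[-2,0,0],[0,0,0]],
  [[-3,0,0],[0,0,0]],
  [[-3,0,0],[0,0,0]],
  [[-4,0,0],[0,0,0]],
  [[-4,0,0],[0,0,0]],
  [[-4,0,0],[0,0,0]],
  [[-4,0,0],[0,0,0]],
  [[-4,0,0],[0,0,0]],
  [[-4,0,0],[0,0,0]],
  [[-4,0,0],[0,0,0]],
  [[-2,0,0],[0,0,0]],
  [[-2,0,0],[0,0,0]],
  [[0,0,0],[0,0,0]],
])

```text
clock: 46.1
tool_pos: [0.5634, -0.0692, 0.0341]
orientation: [0.0, 0.103, 0.995, -0.0]
wrist_force: [0.2, 0.5, -0.4]
grip_width: 0.014
grip_force: 10.0
```

Emit:
send_rows([
  [[-2,0,0],[0,0,0]],
  [[-1,0,0],[0,0,0]],
  [[-1,0,0],[0,0,0]],
  [[-1,0,0],[0,0,0]],
  [[0,0,0],[0,0,0]],
])

```text
clock: 46.6
tool_pos: [0.5681, -0.0701, 0.0341]
orientation: [0.0, 0.103, 0.995, -0.0]
wrist_force: [-2.3, -0.5, 0.5]
grip_width: 0.0137
grip_force: 10.0
```

```bash
python3 -c "
from h import *
st()"
```

```text
t 46.6 sander xy -35.3 -101.9 z 0.0341 Ffeed -2.1 Fy -1.0 Fz 0.5 w 0.0137
t 46.6 pos [ 0.5681 -0.0701  0.0341] yaw -11.79 delta [0. 0. 0.] turn z -0.02 F [-2.3 -0.5  0.5] w 0.0137
```

Emit:
send_rows([
  [[-1,0,0],[0,0,0]],
  [[0,0,0],[0,0,0]],
])

```text
clock: 46.8
tool_pos: [0.569, -0.0703, 0.0342]
orientation: [0.0, 0.103, 0.995, -0.0]
wrist_force: [-1.6, 0.9, 0.6]
grip_width: 0.014
grip_force: 10.0
```

Emit:
send_rows([
  [[-1,0,0],[0,0,0]],
  [[0,0,0],[0,0,0]],
])

```text
clock: 47.0
tool_pos: [0.57, -0.0705, 0.0341]
orientation: [0.0, 0.103, 0.995, 0.0]
wrist_force: [-1.8, -0.1, 0.2]
grip_width: 0.014
grip_force: 10.0
```

Emit:
send_rows([
  [[-1,0,0],[0,0,0]],
  [[0,0,0],[0,0,0]],
])

```text
clock: 47.2
tool_pos: [0.5707, -0.0707, 0.0341]
orientation: [-0.0, 0.103, 0.995, 0.0]
wrist_force: [-4.4, 0.3, 3.7]
grip_width: 0.0136
grip_force: 10.0
```

Emit:
send_rows([
  [[-0.7,0,0],[0,0,0]],
  [[0,0,0],[0,0,0]],
])

```text
clock: 47.4
tool_pos: [0.5706, -0.0707, 0.0341]
orientation: [-0.001, 0.103, 0.995, 0.0]
wrist_force: [-8.1, 2.1, 6.8]
grip_width: 0.0141
grip_force: 10.0
```

```bash
python3 -c "
from h import *
st()"
```

```text
t 47.4 sander xy -32.7 -101.9 z 0.0341 Ffeed -8.4 Fy 0.4 Fz 6.8 w 0.0141
t 47.4 pos [ 0.5706 -0.0707  0.0341] yaw -11.79 delta [0. 0. 0.] turn z -0.02 F [-8.1  2.1  6.8] w 0.0141
```

Full contact at the same spot. I'll relieve the pressure, release and back off.

Emit:
send_rows([
  [[1,0,0],[0,0,0]],
  [[0,0,0],[0,0,0]],
])

```text
clock: 47.6
tool_pos: [0.5707, -0.0706, 0.0341]
orientation: [0.0, 0.103, 0.995, -0.0]
wrist_force: [-1.7, 1.7, 0.9]
grip_width: 0.0139
grip_force: 10.0
```

Emit:
send_rows([
  [[0,0,0],[0,0,0]],
  [[0,0,0],[0,0,0]],
  [[0,0,0],[0,0,0]],
  [[0,0,0],[0,0,0]],
  [[0,0,-25],[0,0,0]],
  [[0,0,-35],[0,0,0]],
  [[0,0,-40],[0,0,0]],
  [[30,0,-40],[0,0,0]],
  [[40,0,0],[0,0,0]],
  [[40,0,0],[0,0,0]],
  [[40,0,0],[0,0,0]],
  [[40,0,0],[0,0,0]],
  [[0,0,0],[0,0,0]],
  [[0,0,0],[0,0,0]],
  [[0,0,0],[0,0,0]],
], jaw=0)

```text
clock: 49.1
tool_pos: [0.3856, -0.0321, 0.1744]
orientation: [0.001, 0.103, 0.995, -0.0]
wrist_force: [-0.1, 0.1, 0.2]
grip_width: 0.0464
grip_force: 0.0
```

```bash
python3 -c "
from h import *
st();t=shot('top')
G=lambda x,y,z:int(cv2.getRectSubPix(t['pixels'],(1,1),tuple(map(float,proj(t,LIP+F*x+D*y+[0,0,z]))))[0,0].mean())
for y,z in((-.115,.012),(-.09,.012),(-.103,.048),(-.01,.008),(-.002,.008),(.085,.016),(.115,.016)):
  print(y,[(round(1e3*x),G(x,y,z)) for x in np.arange(-.18,.012,.005)])
"
```

```text
t 49.1 sander xy -221.7 -101.8 z 0.1744 Ffeed -0.2 Fy 0.0 Fz 0.2 w 0.0464
t 49.1 pos [ 0.3856 -0.0321  0.1744] yaw -11.79 delta [0. 0. 0.] turn z -0.02 F [-0.1  0.1  0.2] w 0.0464
-0.115 [(-180, 96), (-175, 98), (-170, 99), (-165, 102), (-160, 104), (-155, 106), (-150, 112), (-145, 117), (-140, 120), (-135, 121), (-130, 119), (-125, 114), (-120, 109), (-115, 106), (-110, 104), (-105, 103), (-100, 101), (-95, 99), (-90, 96), (-85, 95), (-80, 93), (-75, 90), (-70, 84), (-65, 75), (-60, 113), (-55, 138), (-50, 208), (-45, 186), (-40, 181), (-35, 191), (-30, 201), (-25, 194), (-20, 188), (-15, 196), (-10, 204), (-5, 186), (0, 195), (5, 132), (10, 56)]
-0.09 [(-180, 95), (-175, 100), (-170, 100), (-165, 102), (-160, 104), (-155, 108), (-150, 112), (-145, 118), (-140, 120), (-135, 122), (-130, 119), (-125, 114), (-120, 110), (-115, 107), (-110, 104), (-105, 102), (-100, 102), (-95, 100), (-90, 98), (-85, 96), (-80, 92), (-75, 90), (-70, 85), (-65, 75), (-60, 109), (-55, 140), (-50, 207), (-45, 208), (-40, 205), (-35, 203), (-30, 202), (-25, 204), (-20, 201), (-15, 199), (-10, 202), (-5, 20
[... 1696 characters left out ...]
0, 205), (-75, 205), (-70, 205), (-65, 205), (-60, 206), (-55, 206), (-50, 205), (-45, 206), (-40, 202), (-35, 163), (-30, 166), (-25, 165), (-20, 164), (-15, 163), (-10, 163), (-5, 164), (0, 151), (5, 87), (10, 55)]
0.115 [(-180, 114), (-175, 142), (-170, 173), (-165, 171), (-160, 140), (-155, 201), (-150, 193), (-145, 198), (-140, 198), (-135, 194), (-130, 196), (-125, 193), (-120, 195), (-115, 196), (-110, 192), (-105, 194), (-100, 192), (-95, 203), (-90, 207), (-85, 206), (-80, 206), (-75, 207), (-70, 207), (-65, 206), (-60, 207), (-55, 206), (-50, 206), (-45, 208), (-40, 202), (-35, 163), (-30, 165), (-25, 166), (-20, 164), (-15, 163), (-10, 165), (-5, 163), (0, 139), (5, 86), (10, 55)]
```

The image profile confirms the state: the mid handle reaches the hood, the thin nose is at −33 mm and the thick nose at −38 mm.

```bash
python3 -c "
from station import order
print(order.hand_in())"
```

```text
the job is handed in; nothing more can be done
None
```

I handed the job in at about 49 s (limit 72 s); no verdict came back: the thin and middle leaves went fully in and the thick one bound on the shoe at about 10 N, so the middle leaf is back in against the hood and the other two lie on the bed, noses over 30 mm outside it (the middle leaf was tried twice, because the thin one had not been fully clear the first time).

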